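# Clear the lamp-ring bench and stow the bending rods

## Task

Tidy this lamp-ring assembly bench after the batch: with the scraper block (never the fingers) wipe all the loose steel chips off the raised plate into its catch tray, then put the scraper back upright in its grey dock. Press every bending rod that is lying out down into the fork clip of its own colour, centred, fully home and with the sprung jaw closed over it. Either job may come first; leave the chrome rings and the bottle alone.

Things in the scene. Friction and masses are not known exactly. Their poses are not given: they have to be found in the camera images.
- station: Fixed raised plate 170 x 170 mm, top 40 mm above the bench. Origin: bench level under its middle. Blue rims, 10 mm above the plate, inner faces at x = +-85 and y = +80 mm. The -y edge (y = -85) is open to a black catch tray: floor 4 mm high, inside |x| < 85, y -85 to -180 mm, walls 34 mm high. Chips are wiped over that edge.
- dock: Grey open dock of the scraper, fixed: 86 x 46 x 12 mm outside, long along x, walls 4 mm, inner floor 5 mm above the bench. Origin: centre of its underside.
- scraper: Scraper block: black rubber foot 60 (x) x 22 (y) x 16 (z) mm with an upright orange handle on top, 44 (x) x 20 (y) mm, from 16 to 70 mm above the underside. Origin: centre of its underside, z up. Starts in the dock; about 0.12 kg.
- chip0: Loose square steel punching chip, 18 x 18 x 5 mm, with a dark dot, lying on the plate. Origin: centre of its underside. May be absent.
- chip1: Loose square steel punching chip, 18 x 18 x 5 mm, with a dark dot, lying on the plate. Origin: centre of its underside. May be absent.
- chip2: Loose square steel punching chip, 18 x 18 x 5 mm, with a dark dot, lying on the plate. Origin: centre of its underside. May be absent.
- chip3: Loose square steel punching chip, 18 x 18 x 5 mm, with a dark dot, lying on the plate. Origin: centre of its underside. May be absent.
- chip4: Loose square steel punching chip, 18 x 18 x 5 mm, with a dark dot, lying on the plate. Origin: centre of its underside. May be absent.
- chip5: Loose square steel punching chip, 18 x 18 x 5 mm, with a dark dot, lying on the plate. Origin: centre of its underside. May be absent.
- rod_red: Wire-bending rod: steel rod 10 mm in diameter, 110 mm long along its x axis, with a red square plastic grip, 16 x 16 mm and 36 mm long, round its middle. Origin: the middle of the rod, on its axis (8 mm above the bench when it lies there on its grip). 0.07 kg. May be absent.
- clip_red_seat (a point): Seat of the red clip: where the rod's middle ends, 22 mm above the underside of the clip's red foot (106 x 50 x 6 mm). The rod's x axis lies along this x axis, either way round. Steel forks at x = +-44 mm (10 thick) have slots 14 mm wide in y, tops flared, 23 mm above the seat. Fingers have room at |x| < 25 mm. Push the rod straight down, level.
- jaw_red (a joint): Sprung jaw of the red clip, on its +y side: two hooks at x = +-29 mm (8 wide) lean over the slot, from 21 down to 6 mm above the seat. A rod pressed down (about 5 N) thrusts it aside; it snaps back over the rod. Angle: 0 closed, about 0.14 rad as the rod passes, at most 0.6.
- rod_blue: Wire-bending rod: steel rod 10 mm in diameter, 110 mm long along its x axis, with a blue square plastic grip, 16 x 16 mm and 36 mm long, round its middle. Origin: the middle of the rod, on its axis (8 mm above the bench when it lies there on its grip). 0.07 kg. May be absent.
- clip_blue_seat (a point): Seat of the blue clip: where the rod's middle ends, 22 mm above the underside of the clip's blue foot (106 x 50 x 6 mm). The rod's x axis lies along this x axis, either way round. Steel forks at x = +-44 mm (10 thick) have slots 14 mm wide in y, tops flared, 23 mm above the seat. Fingers have room at |x| < 25 mm. Push the rod straight down, level.
- jaw_blue (a joint): Sprung jaw of the blue clip, on its +y side: two hooks at x = +-29 mm (8 wide) lean over the slot, from 21 down to 6 mm above the seat. A rod pressed down (about 5 N) thrusts it aside; it snaps back over the rod. Angle: 0 closed, about 0.14 rad as the rod passes, at most 0.6.
- rod_yellow: Wire-bending rod: steel rod 10 mm in diameter, 110 mm long along its x axis, with a yellow square plastic grip, 16 x 16 mm and 36 mm long, round its middle. Origin: the middle of the rod, on its axis (8 mm above the bench when it lies there on its grip). 0.07 kg. May be absent.
- clip_yellow_seat (a point): Seat of the yellow clip: where the rod's middle ends, 22 mm above the underside of the clip's yellow foot (106 x 50 x 6 mm). The rod's x axis lies along this x axis, either way round. Steel forks at x = +-44 mm (10 thick) have slots 14 mm wide in y, tops flared, 23 mm above the seat. Fingers have room at |x| < 25 mm. Push the rod straight down, level.
- jaw_yellow (a joint): Sprung jaw of the yellow clip, on its +y side: two hooks at x = +-29 mm (8 wide) lean over the slot, from 21 down to 6 mm above the seat. A rod pressed down (about 5 N) thrusts it aside; it snaps back over the rod. Angle: 0 closed, about 0.14 rad as the rod passes, at most 0.6.
- rod_green: Wire-bending rod: steel rod 10 mm in diameter, 110 mm long along its x axis, with a green square plastic grip, 16 x 16 mm and 36 mm long, round its middle. Origin: the middle of the rod, on its axis (8 mm above the bench when it lies there on its grip). 0.07 kg. May be absent.
- clip_green_seat (a point): Seat of the green clip: where the rod's middle ends, 22 mm above the underside of the clip's green foot (106 x 50 x 6 mm). The rod's x axis lies along this x axis, either way round. Steel forks at x = +-44 mm (10 thick) have slots 14 mm wide in y, tops flared, 23 mm above the seat. Fingers have room at |x| < 25 mm. Push the rod straight down, level.
- jaw_green (a joint): Sprung jaw of the green clip, on its +y side: two hooks at x = +-29 mm (8 wide) lean over the slot, from 21 down to 6 mm above the seat. A rod pressed down (about 5 N) thrusts it aside; it snaps back over the rod. Angle: 0 closed, about 0.14 rad as the rod passes, at most 0.6.
- ring_a: Finished chrome lamp ring, 88 mm in diameter, 42 mm high, standing beyond the work; to be left alone. Origin: centre of its underside.
- ring_b: Finished chrome lamp ring, 88 mm in diameter, 42 mm high, standing beyond the work; to be left alone. Origin: centre of its underside.
- bottle: Water bottle, 64 mm in diameter, 200 mm tall, standing beyond the work; to be left alone. Origin: centre of its underside.
Not all that is in view belongs to the job. Leave any orange look-alike of the rod_red alone.

How it is judged:
By the outcome, as a careful person would: the job done as asked, in the order asked, and still so for the second after the job is handed in, with the robot touching nothing.
Of rod_red, rod_blue, rod_yellow, rod_green only 3 to 4 are there at a start; the rules pass over those that are not, and their reading is None.
Of chip0, chip1, chip2, chip3, chip4, chip5 only 4 to 6 are there at a start; the rules pass over those that are not, and their reading is None.
At some moment in a run one of rod_red, rod_blue, rod_yellow, rod_green may be knocked a few centimetres aside while the robot is not near it.
It also fails if it takes over 208 s, if anything falls off the work surface, if the arm or the gripper's body presses on something with over 40 N, if the wrist force passes 120 N, or if a joint passes its speed limit or range.

## Robot

A 6-joint arm with a two-finger parallel gripper is mounted at the origin on the work surface. World frame = base frame: x ahead of the robot, y to its left, z up, the work surface at z = 0. Lengths are in m, angles in degrees, forces in N, time in s.
With the tool pointing down it reaches from about 0.375 to 0.975 m from the base axis. Payload 3.8 kg.
Tool frame: the origin (TCP) lies midway between the tips of the shut fingers; the grasp point (between the pads) lies 19 mm behind it (manip.tcp_to_grasp is the distance from the TCP to the grasp point, in m); z points along the fingers, x is the direction in which the jaws open and shut, and the axes are right-handed (so a half turn about z gives the same grasp; the last joint's range is limited). The gripper opens to 85 mm and grips with 20 to 120 N. Pads are 22 mm wide; open, the fingers measure 114 mm over their backs; the gripper's body (76 mm by 85 mm) begins 54 mm behind the grasp point. The pads swing forward as they close: fully open they stand 13 mm farther back than shut.
Start: joints at [-2.114, 15.12, 91.902, -0, 72.978, -2.114], TCP at [0.675, -0, 0.231] pointing down, gripper open.
Joint ranges: [-150.88, 150.88], [-54.13, 125.18], [17.81, 147.31], [-75.09, 255.09], [0, 152.58], [-146.25, 146.25]. Speed limits (degrees/s): [147.25, 147.25, 180, 180, 180, 180].

## Interface

Orientations are given as [roll, pitch, yaw] about the fixed x, y, z axes, in that order (R = Rz(yaw) Ry(pitch) Rx(roll)).
In Python, from cell import manip, imaging gives the robot as it stands.
- The arm moves only by the tool drive_tool, never from a script. Its argument "motion" is a list of rows, each a list of 3 entries, a list of its own where there are three numbers: the gripper command: -1 is shut, 1 is fully open, values between are in proportion, then the shift along the tool's x, y, z in m, then the turn, a rotation vector about the tool's x, y, z in rad. In form: [[claw, [tx, ty, tz], [rx, ry, rz]], ...]. A call has 1 to 10 rows; each row is the pose to reach, as a shift and turn from the pose measured when the call began, along the tool's axes at that moment; what a row does not reach only later rows make up. A row lasts 1/10 s, in which the tool goes at most 50 mm and 8.59 degrees, less where a joint would pass 70% of its speed; a pose out of reach is approached as far as the arm can. A call with a gripper value outside its range is refused whole. The fingers move at their own pace and stop on an object; the grip force is fixed at half the most. Time passes only in rows, so rows that repeat a pose let the fingers close. It gives the time, the measured TCP pose, the force and the opening at its end, in the units of the state.
- manip.get_state(): the state, without advancing time (a new reading comes with each control period).
- imaging.snapshot(name): name is "scene" or "side" or "wrist"; returns a dict with "frame" (384x512x3 uint8, red, green, blue), "range_z" (384x512 float32, m along the optical axis (not along the pixel's ray), 0 where there is no reading), "K" (3x3 intrinsics, pixels), "pose" (4x4, takes a point from camera to world coordinates). Camera axes: x right, y down, z forward; pixel columns grow to the right and rows downward; lengths in m; the calibration is good to about 2 mm. A picture is of the moment at which its call begins.
- manip.sign_off(): hands the job in, once; it reports no verdict.
The state is a dict: "time_s": time; "joints": joint angles; "qd": joint speeds; "joint_torque": joint torques, N m; "tool_pos": TCP position; "orientation": TCP orientation; "force": force on the tool from outside, world axes, zero at the start; "wrist_torque": the same for the moment, N m; "gripper_width": opening from 0.0 (shut) to 1.0 (fully open).
Only numpy, scipy, OpenCV 4.12 (cv2) and the standard library are available. Lean on these libraries where they do the work, as an engineer would, in place of code of your own. Each camera call takes 0.05 s, during which the arm holds its last target.

## Working session

There is one attempt and no reset: what is moved stays moved. The work goes in short steps, Python scripts to look and compute and a tool call to move; the robot and the scene stay as the last step left them, time stands still between calls to the robot, and variables do not carry over. Pictures are saved under pics/ and viewed, and the job is handed in when it is done.

Besides the shell and the picture viewer there is one more tool, called after "Request:" as name([rows], argument=value, ...), one row to a line, values as JSON. drive_tool: Moves the arm, as the interface text tells. Its arguments: {"type":"object","properties":{"motion":{"type":"array","items":{"type":"array"}}},"required":["motion"]}

```bash
mkdir -p pics; ls; cat > h.py <<'E'
import numpy as np, cv2
from cell import manip, imaging
def snap(n,f=None):
    s=imaging.snapshot(n)
    if f: cv2.imwrite('pics/'+f,s['frame'][:,:,::-1])
    return s
def cloud(s):
    K=s['K'];z=s['range_z'];h,w=z.shape
    u,v=np.meshgrid(np.arange(w),np.arange(h))
    P=np.stack([(u-K[0,2])/K[0,0]*z,(v-K[1,2])/K[1,1]*z,z],-1)
    P=P@s['pose'][:3,:3].T+s['pose'][:3,3]
    P[z<=0]=np.nan
    return P
E
python3 - <<'E'
from h import *
print(manip.get_state())
for n in ['scene','side','wrist']:
    s=snap(n,n+'0.png'); print(n,s['K'].tolist(),np.round(s['pose'],3).tolist())
    np.savez('/tmp/%s0.npz'%n,**s)
E
```

```text
pics
{'time_s': 0.0, 'joints': array([-2.11422402e+00,  1.51701792e+01,  9.19831784e+01,  2.06868791e-04,
        7.29761444e+01, -2.11578595e+00]), 'qd': array([ 0.01962579,  0.03618941, -0.06774637, -0.14635243, -0.06273305,
       -0.03287963]), 'joint_torque': array([ 6.10465631e-04, -5.15121067e+01, -3.67308676e+01, -4.07824507e-05,
        1.31324201e-02,  1.46811578e-05]), 'tool_pos': array([6.74259596e-01, 2.65704635e-05, 2.29931876e-01]), 'orientation': array([-1.79995021e+02,  1.29406432e-01,  1.50676271e-03]), 'force': array([-0.13003663, -0.49115956,  0.09130334]), 'wrist_torque': array([ 0.00271924, -0.017733  ,  0.00587923]), 'gripper_width': 0.9971018733996863}
scene [[484.98966918425367, 0.0, 262.6438186768528], [0.0, 484.98966918425367, 189.67052156466914], [0.0, 0.0, 1.0]] [[0.087, 0.808, -0.582, 1.248], [0.996, -0.07, 0.052, 0.009], [0.001, -0.585, -0.811, 1.017], [0.0, 0.0, 0.0, 1.0]]
side [[374.8879546113827, 0.0, 256.1851038671993], [0.0, 374.8879546113827, 192.055608073071], [0.0, 0.0, 1.0]] [[0.844, -0.418, 0.335, 0.253], [-0.536, -0.641, 0.55, -0.419], [-0.015, -0.643, -0.765, 0.707], [0.0, 0.0, 0.0, 1.0]]
wrist [[268.9791646256713, 0.0, 257.7943345942829], [0.0, 268.9791646256713, 192.19542263320503], [0.0, 0.0, 1.0]] [[1.0, 0.0, -0.002, 0.675], [-0.001, -0.946, -0.326, 0.084], [-0.002, 0.326, -0.946, 0.373], [0.0, 0.0, 0.0, 1.0]]
```

View pics/scene0.png

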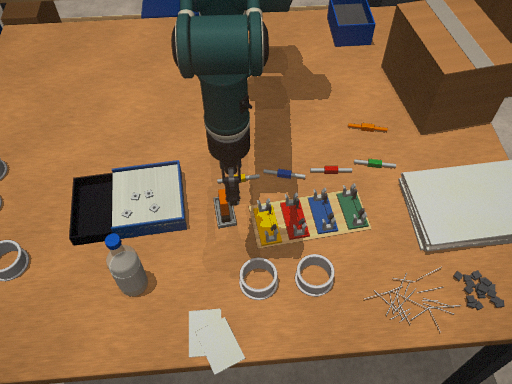

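View pics/side0.png

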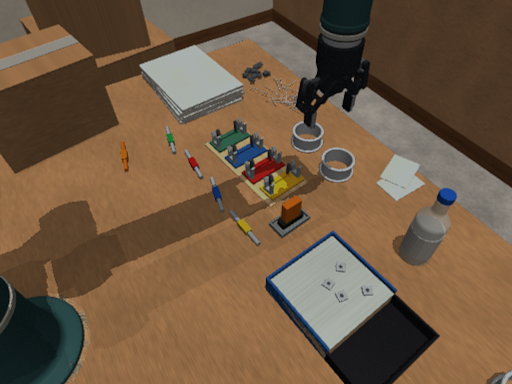

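View pics/wrist0.png

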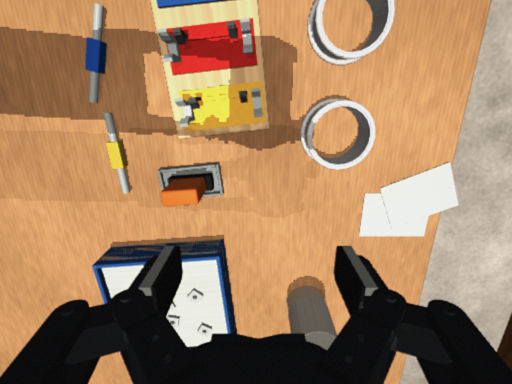

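Four rods, a scraper in its dock and four chips are visible on the plate (scene ≈(125–155,195–213)), clips on a board at scene (265–355,215), and an orange look-alike at (368,127). I'll build a top-down orthophoto next.

```bash
cat >> h.py <<'E'
def load(f):
    d=np.load(f); return {k:d[k] for k in d}
def ortho(ss,x0,x1,y0,y1,res=0.001,zmin=-1,zmax=1):
    # image rows: x decreasing downward? rows = -x (top = far x), cols = -y (left = +y)
    H=int((x1-x0)/res);W=int((y1-y0)/res)
    im=np.zeros((H,W,3),np.uint8);zb=np.full((H,W),-9.)
    for s in ss:
        K=s['K'];T=np.linalg.inv(s['pose'])
        up=4
        z=cv2.resize(s['range_z'],None,fx=up,fy=up,interpolation=cv2.INTER_NEAREST)
        c=cv2.resize(s['frame'],None,fx=up,fy=up,interpolation=cv2.INTER_NEAREST)
        h,w=z.shape;u,v=np.meshgrid((np.arange(w)+.5)/up-.5,(np.arange(h)+.5)/up-.5)
        P=np.stack([(u-K[0,2])/K[0,0]*z,(v-K[1,2])/K[1,1]*z,z],-1)@s['pose'][:3,:3].T+s['pose'][:3,3]
        m=(z>0)&(P[...,2]>zmin)&(P[...,2]<zmax)
        i=((x1-P[...,0])/res).astype(int);j=((y1-P[...,1])/res).astype(int)
        m&=(i>=0)&(i<H)&(j>=0)&(j<W)
        i,j,zz,cc=i[m],j[m],P[m][:,2],c[m]
        o=np.argsort(zz,kind='stable')
        i,j,zz,cc=i[o],j[o],zz[o],cc[o]
        k=zz>zb[i,j]-0.0
        im[i[k],j[k]]=cc[k][:,::-1];zb[i[k],j[k]]=zz[k]
    return im,zb
E
python3 - <<'E'
from h import *
for n in ['scene','side','wrist']:
    s=load('/tmp/%s0.npz'%n)
    im,zb=ortho([s],0.35,0.85,-0.4,0.4,zmax=0.12)
    cv2.imwrite('pics/ortho_%s.png'%n,im)
    # bench plane bias
    P=cloud(s); m=np.isfinite(P[...,0])&(abs(P[...,2])<0.006)
    print(n,m.sum(),np.median(P[m][:,2]))
E
```

```text
scene 126622 0.0006264236049661198
side 103859 -0.0014245325684808519
wrist 116751 0.0008593480498064743
```

View pics/ortho_scene.png

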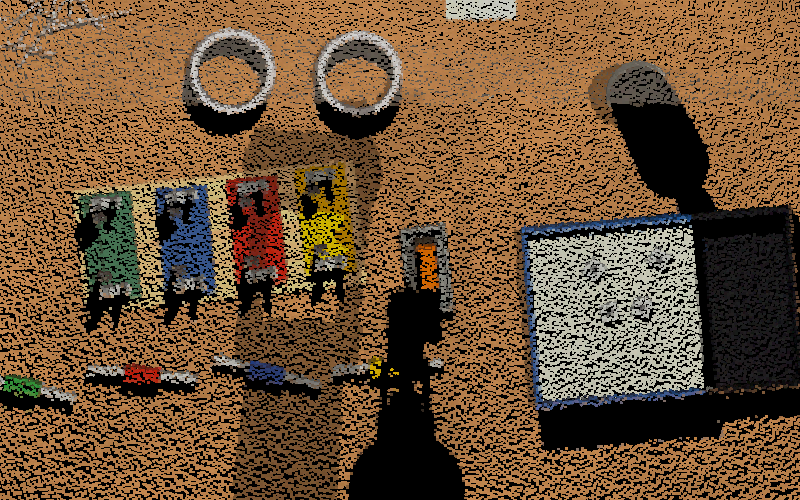

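View pics/ortho_side.png

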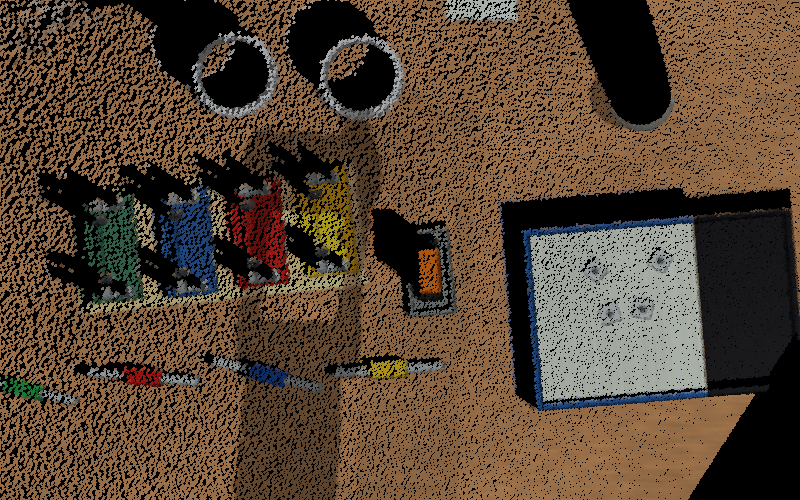

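View pics/ortho_wrist.png

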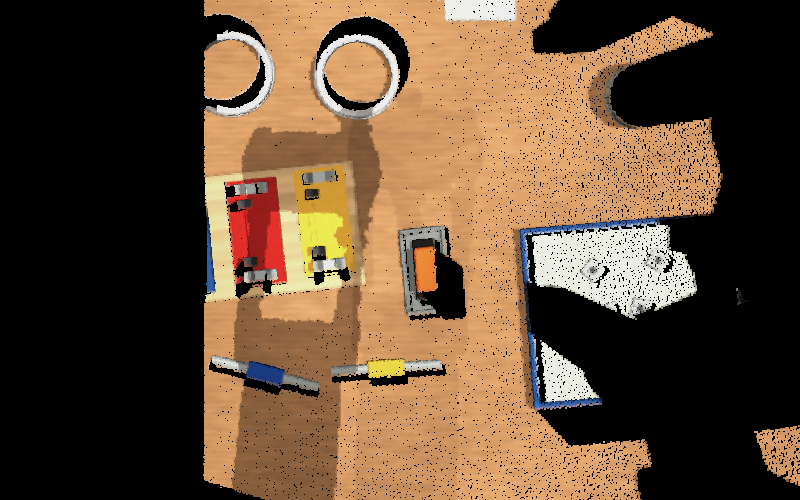

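```bash
cat >> h.py <<'E'
def rect(pts):
    r=cv2.minAreaRect(pts.astype(np.float32)*1000); return np.array(r[0])/1000,np.array(r[1]),r[2]
def hsv(s): return cv2.cvtColor(s['frame'],cv2.COLOR_RGB2HSV)
COL={'red':[(0,6),(174,180)],'blue':[(105,125)],'yellow':[(22,34)],'green':[(45,85)]}
def cmask(s,c,smin=110,vmin=50):
    h=hsv(s);m=np.zeros(h.shape[:2],bool)
    for a,b in COL[c]: m|=(h[...,0]>=a)&(h[...,0]<=b)
    return m&(h[...,1]>smin)&(h[...,2]>vmin)
E
python3 - <<'E'
from h import *
for n in ['scene','side','wrist']:
    s=load('/tmp/%s0.npz'%n);P=cloud(s);X,Y,Z=P[...,0],P[...,1],P[...,2];H=hsv(s)
    print('==',n)
    box=lambda x0,x1,y0,y1,z0,z1:(X>x0)&(X<x1)&(Y>y0)&(Y<y1)&(Z>z0)&(Z<z1)
    m=box(.4,.7,-.35,-.1,.034,.045)&(H[...,1]<60)&(H[...,2]>100)
    print('plate',rect(P[m][:,:2]),np.median(Z[m]))
    m=box(.4,.7,-.35,-.1,.0455,.058)&(H[...,0]>100)&(H[...,0]<125)&(H[...,1]>100)
    print('rim',rect(P[m][:,:2]),np.median(Z[m]))
    m=box(.5,.65,-.07,.01,.055,.08)&(H[...,0]<16)&(H[...,1]>150)
    if m.sum()>5:print('handle top',rect(P[m][:,:2]),np.median(Z[m]),m.sum())
    m=box(.5,.65,-.07,.01,.006,.02)&(H[...,1]<60)&(H[...,2]>60)
    if m.sum()>5:print('dock',rect(P[m][:,:2]),np.median(Z[m]),m.sum())
    for c in COL:
        mm=cmask(s,c)
        m=mm&box(.43,.53,-.1,.45,.009,.025)
        if m.sum()>5: 
            print(c,'rodgrip',rect(P[m][:,:2]),np.median(Z[m]),m.sum())
        m=mm&box(.54,.69,.03,.35,.004,.016)
        if m.sum()>5: print(c,'clipfoot',rect(P[m][:,:2]),np.median(Z[m]),m.sum())
    m=box(.53,.7,.03,.33,.002,.008)&(H[...,1]<110)&(H[...,2]>120)
    print('board z',np.median(Z[m]) if m.sum() else None,m.sum())
E
```

```text
== scene
plate (array([ 0.53463562, -0.21433997]), array([166.45181274, 171.30455017]), 5.080530643463135) 0.04069696731176364
rim (array([ 0.53890845, -0.21301492]), array([183.97529602, 168.85346985]), 4.851363658905029) 0.04965050714461705
handle top (array([ 0.58241351, -0.0280388 ]), array([46.88712692, 17.67464828]), 5.483542442321777) 0.07335220031644302 136
dock (array([ 0.58123096, -0.02710896]), array([87.41333771, 44.61816406]), 6.124661445617676) 0.011474444006049689 146
red rodgrip (array([0.47485669, 0.25717892]), array([34.59954453, 18.30377579]), 81.8910140991211) 0.015539466608512686 79
red clipfoot (array([0.62027869, 0.14322244]), array([104.39499664,  49.99532318]), 6.636012077331543) 0.010450369199478948 530
blue rodgrip (array([0.47725073, 0.13377914]), array([32.46618652, 16.0934906 ]), 78.20490264892578) 0.016625043251383143 70
blue clipfoot (array([0.61026794, 0.21420419]), array([105.76052856,  49.84487915]), 5.7597198486328125) 0.01032992339725558 477
yellow rodgrip (array([0.4659509 , 0.19380215]), array([ 19.91859436, 382.17352295]), 5.744719505310059) 0.
[... 2435 characters left out ...]
9) 0.012168506709445026 450
red clipfoot (array([0.61801929, 0.14484047]), array([105.3166275 ,  51.67892075]), 5.801996231079102) 0.010879488323465691 3077
blue rodgrip (array([0.47669131, 0.13467114]), array([35.66536713, 16.19223404]), 77.12016296386719) 0.01654541784155672 507
blue clipfoot (array([0.59420337, 0.18883511]), array([ 7.26478863, 70.97399139]), 89.69020080566406) 0.01077507581331702 262
yellow rodgrip (array([0.48147723, 0.01391117]), array([16.1969738 , 35.42585373]), 3.5183441638946533) 0.016557384258913982 366
yellow clipfoot (array([0.60729187, 0.0769106 ]), array([64.34575653, 44.502491  ]), 6.962173938751221) 0.010857800220672842 1139
board z 0.004799832447195174 3641
```

```bash
cat >> h.py <<'E'
from scipy.spatial.transform import Rotation as R
def go(x,y,z,yaw,show=True):
    st=manip.get_state()
    Rc=R.from_euler('xyz',st['orientation'],degrees=True)
    Rt=R.from_euler('xyz',[180,0,yaw],degrees=True)
    d=Rc.inv().apply(np.array([x,y,z])-st['tool_pos'])
    rv=(Rc.inv()*Rt).as_rotvec()
    print('t=%.1f'%st['time_s'],'shift',np.round(d,4).tolist(),'turn',np.round(rv,4).tolist(),'pos',np.round(st['tool_pos'],4),np.round(st['orientation'],2),'F',np.round(st['force'],1),'w',round(st['gripper_width'],3))
E
python3 - <<'E'
from h import *
go(.5805,-.0278,.16,95)
E
```

```text
t=0.1 shift [-0.0938, 0.0278, 0.0704] turn [-0.0015, 0.0013, -1.658] pos [0.6744 0.     0.2302] [-1.8e+02  1.0e-01  0.0e+00] F [-0.1 -1.  -0.4] w 1.001
```

Request:
drive_tool([
  [1,[-0.02,0.006,0.015],[0,0,-0.14]],
  [1,[-0.045,0.013,0.03],[0,0,-0.28]],
  [1,[-0.07,0.02,0.05],[0,0,-0.42]],
  [1,[-0.094,0.028,0.07],[0,0,-0.56]],
  [1,[-0.094,0.028,0.07],[0,0,-0.7]],
  [1,[-0.094,0.028,0.07],[0,0,-0.84]],
  [1,[-0.094,0.028,0.07],[0,0,-0.98]],
  [1,[-0.094,0.028,0.07],[0,0,-1.12]],
  [1,[-0.094,0.028,0.07],[0,0,-1.26]],
  [1,[-0.094,0.028,0.07],[0,0,-1.4]],
])

```text
time_s: 1.15
tool_pos: [0.5799, -0.028, 0.16]
orientation: [-179.9, 0.0, 80.5]
force: [-0.3, 0.1, 0.6]
gripper_width: 0.999
```

```bash
python3 - <<'E'
from h import *
go(.5805,-.0278,.035,95)
E
```

```text
t=1.1 shift [0.0003, 0.0008, 0.125] turn [-0.0025, -0.0, -0.2523] pos [ 0.5799 -0.028   0.16  ] [-1.7986e+02  2.0000e-02  8.0540e+01] F [-0.3  0.1  0.6] w 0.999
```

Request:
drive_tool([
  [1,[0,0.0005,0],[0,0,-0.12]],
  [1,[0,0.001,0.01],[0,0,-0.252]],
  [1,[0,0.001,0.03],[0,0,-0.252]],
  [1,[0,0.001,0.05],[0,0,-0.252]],
  [1,[0,0.001,0.07],[0,0,-0.252]],
  [1,[0,0.001,0.09],[0,0,-0.252]],
  [1,[0,0.001,0.105],[0,0,-0.252]],
  [1,[0,0.001,0.12],[0,0,-0.252]],
  [1,[0,0.001,0.125],[0,0,-0.252]],
  [0.2,[0,0.001,0.125],[0,0,-0.252]],
])

```text
time_s: 2.15
tool_pos: [0.58, -0.028, 0.0341]
orientation: [-179.8, -0.0, 95.0]
force: [-0.2, -0.6, -0.7]
gripper_width: 0.86
```

Request:
drive_tool([
  [-0.2,[0,0,0],[0,0,0]],
  [-0.5,[0,0,0],[0,0,0]],
  [-1,[0,0,0],[0,0,0]],
  [-1,[0,0,0],[0,0,0]],
  [-1,[0,0,0],[0,0,0]],
  [-1,[0,0,0],[0,0,0]],
  [-1,[0,0,0],[0,0,0]],
])

```text
time_s: 2.85
tool_pos: [0.5807, -0.0281, 0.0348]
orientation: [-179.8, -0.0, 95.0]
force: [0.3, -0.0, 5.5]
gripper_width: 0.229
```

```bash
python3 - <<'E'
from h import *
go(.5805,-.0278,.16,95)
snap('side','side1.png')
E
```

```text
t=2.9 shift [0.0004, -0.0005, -0.1252] turn [-0.0028, -0.0005, -0.0003] pos [ 0.5807 -0.0281  0.0348] [-1.7984e+02 -3.0000e-02  9.4980e+01] F [ 0.3 -0.   5.5] w 0.229
```

View pics/side1.png

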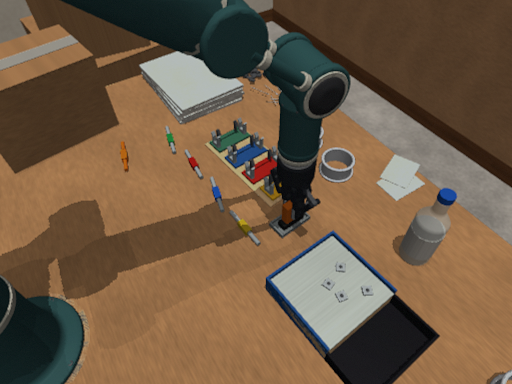

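Request:
drive_tool([
  [-1,[0,0,-0.02],[0,0,0]],
  [-1,[0,0,-0.04],[0,0,0]],
  [-1,[0,0,-0.07],[0,0,0]],
  [-1,[0,0,-0.1],[0,0,0]],
  [-1,[0,0,-0.12],[0,0,0]],
  [-1,[0,0,-0.12],[0,0,0]],
])

```text
time_s: 3.5
tool_pos: [0.5831, -0.0283, 0.1578]
orientation: [179.8, 0.0, 95.0]
force: [0.8, 1.0, -1.0]
gripper_width: 0.226
```

```bash
python3 - <<'E'
from h import *
go(.5768,-.1509,.076,94.8)
go(.5768,-.1509,.11,94.8)
E
```

```text
t=3.5 shift [-0.1215, -0.0171, 0.0819] turn [0.0027, 0.0006, 0.0032] pos [ 0.5831 -0.0283  0.1578] [1.7984e+02 4.0000e-02 9.4980e+01] F [ 0.8  1.  -1. ] w 0.226
t=3.5 shift [-0.1215, -0.017, 0.0479] turn [0.0027, 0.0006, 0.0032] pos [ 0.5831 -0.0283  0.1578] [1.7984e+02 4.0000e-02 9.4980e+01] F [ 0.8  1.  -1. ] w 0.226
```

Request:
drive_tool([
  [-1,[-0.025,-0.004,0],[0,0,0]],
  [-1,[-0.05,-0.008,0],[0,0,0]],
  [-1,[-0.08,-0.012,0],[0,0,0]],
  [-1,[-0.105,-0.016,0.0],[0,0,0]],
  [-1,[-0.1215,-0.0065,0],[0.003,0,0.003]],
  [-1,[-0.1215,-0.0065,0.02],[0.003,0,0.003]],
  [-1,[-0.1215,-0.0065,0.04],[0.003,0,0.003]],
  [-1,[-0.1215,-0.0065,0.06],[0.003,0,0.003]],
  [-1,[-0.1215,-0.0065,0.075],[0.003,0,0.003]],
  [-1,[-0.1215,-0.0065,0.077],[0.003,0,0.003]],
])

```text
time_s: 4.5
tool_pos: [0.5842, -0.149, 0.0765]
orientation: [-179.6, -0.1, 94.8]
force: [-0.8, 0.2, -1.4]
gripper_width: 0.227
```

```bash
python3 - <<'E'
from h import *
go(.5768,-.1509,.0705,94.8)
snap('side','side2.png')
s=snap('scene','scene2.png')
E
python3 -c "
import cv2
a=cv2.imread('pics/side2.png')[200:384,240:460];cv2.imwrite('pics/s2c.png',cv2.resize(a,None,fx=3,fy=3))"
```

```text
t=4.5 shift [-0.0012, -0.0074, 0.006] turn [-0.0073, -0.0021, 0.0002] pos [ 0.5842 -0.149   0.0765] [-1.7958e+02 -1.2000e-01  9.4810e+01] F [-0.8  0.2 -1.4] w 0.227
```

View pics/s2c.png

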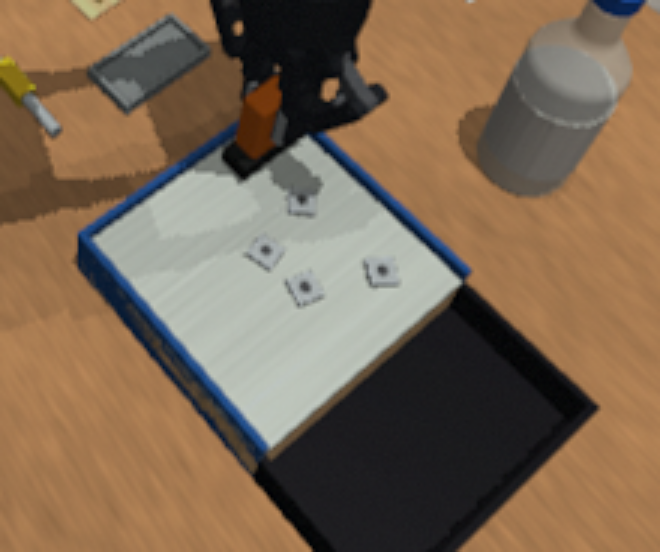

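The scraper hangs at the far side of the plate in front of all four chips. I'm shifting 7 mm away from the rim and lowering it to contact.

Request:
drive_tool([
  [-1,[-0.001,-0.004,0.001],[-0.007,-0.002,0]],
  [-1,[-0.001,-0.0075,0.002],[-0.007,-0.002,0]],
  [-1,[-0.001,-0.0075,0.003],[-0.007,-0.002,0]],
  [-1,[-0.001,-0.0075,0.004],[-0.007,-0.002,0]],
  [-1,[-0.001,-0.0075,0.005],[-0.007,-0.002,0]],
  [-1,[-0.001,-0.0075,0.005],[-0.007,-0.002,0]],
])

```text
time_s: 5.2
tool_pos: [0.5791, -0.1513, 0.0746]
orientation: [179.7, 0.1, 94.8]
force: [-0.3, 0.7, -0.2]
gripper_width: 0.223
```

```bash
python3 - <<'E'
from h import *
go(.5768,-.1509,.0705,94.8)
E
```

```text
t=5.2 shift [0.0006, -0.0023, 0.0041] turn [0.0045, 0.0017, 0.0002] pos [ 0.5791 -0.1513  0.0746] [1.7974e+02 1.0000e-01 9.4810e+01] F [-0.3  0.7 -0.2] w 0.223
```

Request:
drive_tool([
  [-1,[0,-0.002,0.002],[0,0,0]],
  [-1,[0,-0.002,0.003],[0,0,0]],
  [-1,[0,-0.002,0.004],[0,0,0]],
  [-1,[0,-0.002,0.004],[0,0,0]],
])

```text
time_s: 5.6
tool_pos: [0.577, -0.1514, 0.071]
orientation: [179.8, 0.1, 94.8]
force: [-1.6, 1.1, 3.0]
gripper_width: 0.228
```

```bash
python3 - <<'E'
from h import *
go(.5768,-.1509,.0705,94.8)
E
```

```text
t=5.6 shift [0.0005, -0.0002, 0.0005] turn [0.004, 0.0016, 0.0003] pos [ 0.577  -0.1514  0.071 ] [1.7977e+02 9.0000e-02 9.4820e+01] F [-1.6  1.1  3. ] w 0.228
```

Request:
drive_tool([
  [-1,[-0.008,0,0],[0.004,0,0]],
  [-1,[-0.016,0,0],[0.004,0,0]],
  [-1,[-0.026,0,0],[0.004,0,0]],
  [-1,[-0.036,0,0],[0.004,0,0]],
  [-1,[-0.046,0,0],[0.004,0,0]],
  [-1,[-0.056,0,0],[0.004,0,0]],
  [-1,[-0.066,0,0],[0.004,0,0]],
  [-1,[-0.076,0,0],[0.004,0,0]],
  [-1,[-0.086,0,0],[0.004,0,0]],
  [-1,[-0.096,0,0],[0.004,0,0]],
])

```text
time_s: 6.6
tool_pos: [0.585, -0.248, 0.071]
orientation: [-180.0, 0.1, 94.8]
force: [0.4, 0.1, -2.3]
gripper_width: 0.224
```

```bash
python3 - <<'E'
from h import *
go(.5816,-.1509-.16*.9965,.071,94.8)
snap('side','side3.png')
E
python3 -c "
import cv2
a=cv2.imread('pics/side3.png')[200:384,240:460];cv2.imwrite('pics/s3c.png',cv2.resize(a,None,fx=3,fy=3))"
```

```text
t=6.6 shift [-0.0618, -0.0086, 0.0001] turn [-0.0003, 0.0017, 0.0004] pos [ 0.585 -0.248  0.071] [-1.7999e+02  9.0000e-02  9.4820e+01] F [ 0.4  0.1 -2.3] w 0.224
```

View pics/s3c.png

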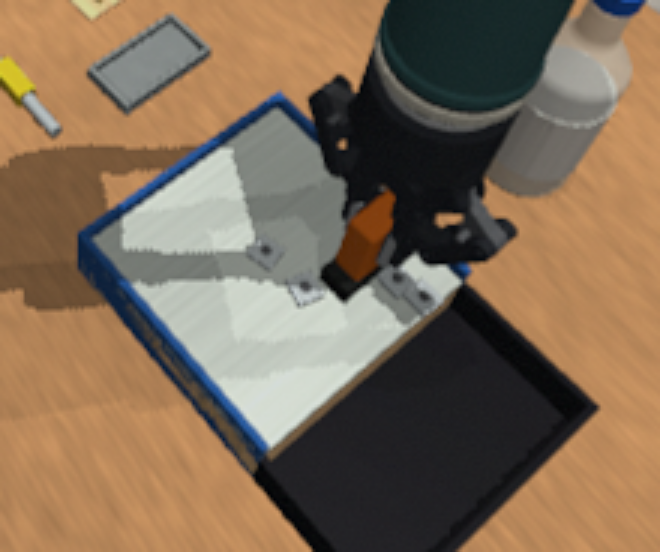

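Both right-hand chips are ahead of the foot at the edge (crop ≈(400,275),(425,295)), so I'll push on over.

Request:
drive_tool([
  [-1,[-0.01,0,0],[0,0,0]],
  [-1,[-0.02,0,0],[0,0,0]],
  [-1,[-0.03,0,0],[0,0,0]],
  [-1,[-0.04,0,0],[0,0,0]],
  [-1,[-0.05,0,0],[0,0,0]],
  [-1,[-0.06,0,0],[0,0,0]],
  [-1,[-0.064,0,0],[0,0,0]],
  [-1,[-0.064,0,0],[0,0,0]],
  [-1,[-0.064,0,-0.03],[0,0,0]],
  [-1,[-0.064,0,-0.03],[0,0,0]],
])

```text
time_s: 7.65
tool_pos: [0.5933, -0.3144, 0.1052]
orientation: [179.6, 0.4, 94.8]
force: [0.8, 0.1, -0.4]
gripper_width: 0.227
```

```bash
python3 - <<'E'
from h import *
go(.5320,-.1547,.1,94.8)
go(.5320,-.1547,.0712,94.8)
snap('side','side4.png')
E
python3 -c "
import cv2
a=cv2.imread('pics/side4.png')[200:384,240:460];cv2.imwrite('pics/s4c.png',cv2.resize(a,None,fx=3,fy=3))"
```

```text
t=7.7 shift [0.1643, -0.0477, 0.0038] turn [0.0062, 0.0069, 0.0001] pos [ 0.5933 -0.3144  0.1052] [179.65   0.39  94.8 ] F [ 0.8  0.1 -0.4] w 0.227
t=7.7 shift [0.1645, -0.0479, 0.0326] turn [0.0062, 0.0069, 0.0001] pos [ 0.5933 -0.3144  0.1052] [179.65   0.39  94.8 ] F [ 0.8  0.1 -0.4] w 0.227
```

View pics/s4c.png

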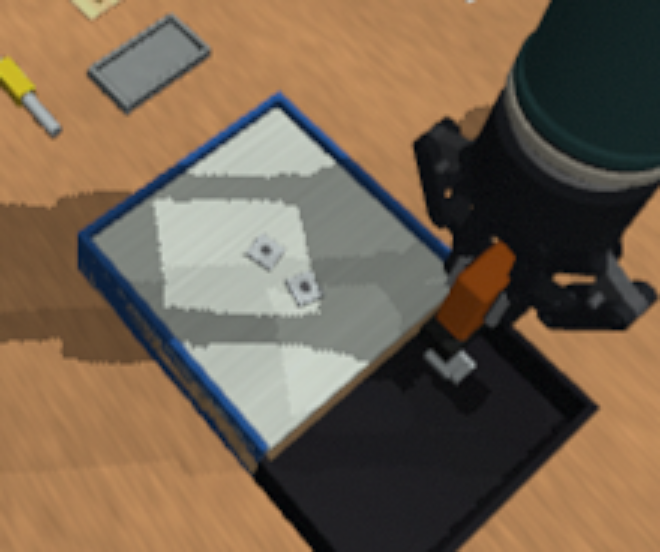

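Both are in the tray (crop ≈(450,365)) and two remain, at (265,250) and (303,290). Second pass next.

Request:
drive_tool([
  [-1,[0.02,-0.005,0],[0.006,0.007,0]],
  [-1,[0.045,-0.012,0],[0.006,0.007,0]],
  [-1,[0.075,-0.02,0],[0.006,0.007,0]],
  [-1,[0.105,-0.03,0],[0.006,0.007,0]],
  [-1,[0.135,-0.039,0],[0.006,0.007,0]],
  [-1,[0.155,-0.045,0],[0.006,0.007,0]],
  [-1,[0.164,-0.048,0.01],[0.006,0.007,0]],
  [-1,[0.164,-0.048,0.02],[0.006,0.007,0]],
  [-1,[0.164,-0.048,0.027],[0.006,0.007,0]],
  [-1,[0.164,-0.048,0.029],[0.006,0.007,0]],
])

```text
time_s: 8.7
tool_pos: [0.5307, -0.1554, 0.0719]
orientation: [-179.8, -0.1, 94.8]
force: [-0.2, -0.8, -0.7]
gripper_width: 0.224
```

```bash
python3 - <<'E'
from h import *
go(.5320,-.1547,.0712,94.8)
E
```

```text
t=8.7 shift [0.0006, 0.0013, 0.0007] turn [-0.0031, -0.0014, -0.0005] pos [ 0.5307 -0.1554  0.0719] [-1.7982e+02 -8.0000e-02  9.4770e+01] F [-0.2 -0.8 -0.7] w 0.224
```

Request:
drive_tool([
  [-1,[-0.006,0.0015,0.0007],[-0.003,-0.001,0]],
  [-1,[-0.015,0.0015,0.0007],[-0.003,-0.001,0]],
  [-1,[-0.025,0.0015,0.0007],[-0.003,-0.001,0]],
  [-1,[-0.035,0.0015,0.0007],[-0.003,-0.001,0]],
  [-1,[-0.045,0.0015,0.0007],[-0.003,-0.001,0]],
  [-1,[-0.055,0.0015,0.0007],[-0.003,-0.001,0]],
  [-1,[-0.065,0.0015,0.0007],[-0.003,-0.001,0]],
  [-1,[-0.075,0.0015,0.0007],[-0.003,-0.001,0]],
  [-1,[-0.085,0.0015,0.0007],[-0.003,-0.001,0]],
  [-1,[-0.095,0.0015,0.0007],[-0.003,-0.001,0]],
])

```text
time_s: 9.7
tool_pos: [0.5402, -0.2508, 0.071]
orientation: [-180.0, -0.0, 94.8]
force: [-0.6, 0.7, -2.3]
gripper_width: 0.231
```

Request:
drive_tool([
  [-1,[-0.01,0,0],[0,0,0]],
  [-1,[-0.02,0,0],[0,0,0]],
  [-1,[-0.03,0,0],[0,0,0]],
  [-1,[-0.04,0,0],[0,0,0]],
  [-1,[-0.05,0,0],[0,0,0]],
  [-1,[-0.06,0,0],[0,0,0]],
  [-1,[-0.064,0,0],[0,0,0]],
  [-1,[-0.064,0,0],[0,0,0]],
  [-1,[-0.064,0,-0.03],[0,0,0]],
  [-1,[-0.064,0,-0.06],[0,0,0]],
])

```text
time_s: 10.7
tool_pos: [0.5441, -0.3134, 0.1298]
orientation: [-179.8, -0.2, 94.8]
force: [-0.2, 0.5, -0.2]
gripper_width: 0.227
```

```bash
python3 - <<'E'
from h import *
go(.5805,-.0278,.14,95)
snap('side','side5.png')
snap('scene','scene5.png')
E
python3 -c "
import cv2
a=cv2.imread('pics/side5.png')[200:384,240:460];cv2.imwrite('pics/s5c.png',cv2.resize(a,None,fx=3,fy=3))"
```

```text
t=10.7 shift [0.2816, 0.06, -0.0095] turn [-0.0035, -0.0033, -0.0038] pos [ 0.5441 -0.3134  0.1298] [-179.8    -0.19   94.78] F [-0.2  0.5 -0.2] w 0.227
```

View pics/s5c.png

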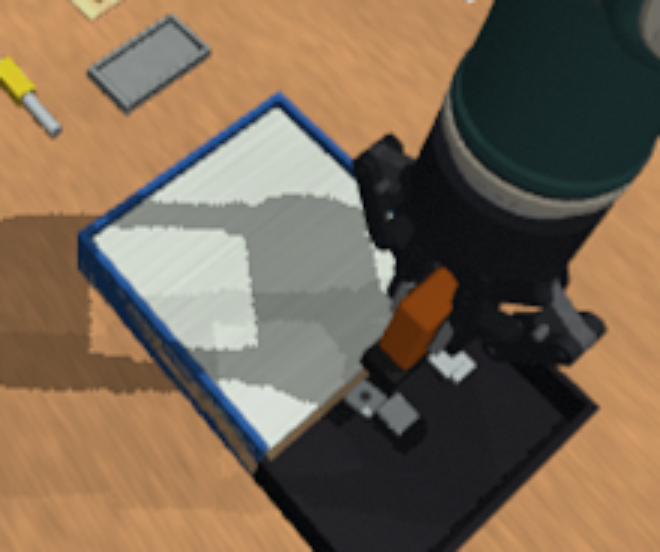

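All four chips are in the tray and the plate is clear. The scraper goes back to the dock.

Request:
drive_tool([
  [-1,[0.03,0.006,-0.008],[-0.003,-0.003,-0.004]],
  [-1,[0.065,0.014,-0.01],[-0.003,-0.003,-0.004]],
  [-1,[0.1,0.021,-0.01],[-0.003,-0.003,-0.004]],
  [-1,[0.135,0.029,-0.01],[-0.003,-0.003,-0.004]],
  [-1,[0.17,0.036,-0.01],[-0.003,-0.003,-0.004]],
  [-1,[0.205,0.044,-0.01],[-0.003,-0.003,-0.004]],
  [-1,[0.24,0.052,-0.01],[-0.003,-0.003,-0.004]],
  [-1,[0.265,0.056,-0.01],[-0.003,-0.003,-0.004]],
  [-1,[0.2815,0.06,-0.01],[-0.003,-0.003,-0.004]],
  [-1,[0.2815,0.06,-0.01],[-0.003,-0.003,-0.004]],
])

```text
time_s: 11.8
tool_pos: [0.5846, -0.0285, 0.1445]
orientation: [179.5, 0.4, 95.2]
force: [-0.9, -0.0, -1.0]
gripper_width: 0.228
```

```bash
python3 - <<'E'
from h import *
go(.5807,-.0281,.0355,95)
E
```

```text
t=11.8 shift [0.0015, -0.0048, 0.109] turn [0.0093, 0.0073, 0.0032] pos [ 0.5846 -0.0285  0.1445] [179.47   0.42  95.18] F [-0.9 -0.  -1. ] w 0.228
```

Request:
drive_tool([
  [-1,[0.0005,-0.003,0],[0.009,0.007,0.003]],
  [-1,[0.0005,-0.0045,0.02],[0.009,0.007,0.003]],
  [-1,[0.0005,-0.0045,0.04],[0.009,0.007,0.003]],
  [-1,[0.0005,-0.0045,0.06],[0.009,0.007,0.003]],
  [-1,[0.0005,-0.0045,0.08],[0.009,0.007,0.003]],
  [-1,[0.0005,-0.0045,0.095],[0.009,0.007,0.003]],
  [-1,[0.0005,-0.0045,0.103],[0.009,0.007,0.003]],
  [-1,[0.0005,-0.0045,0.106],[0.009,0.007,0.003]],
  [-1,[0.0005,-0.0045,0.108],[0.009,0.007,0.003]],
  [-1,[0.0005,-0.0045,0.108],[0.009,0.007,0.003]],
])

```text
time_s: 12.8
tool_pos: [0.5817, -0.0292, 0.0371]
orientation: [179.9, 0.0, 95.0]
force: [-0.7, -0.1, -0.7]
gripper_width: 0.226
```

```bash
python3 - <<'E'
from h import *
go(.5807,-.0281,.0355,95)
E
```

```text
t=12.8 shift [0.0012, -0.0009, 0.0016] turn [0.0014, 0.0005, 0.0001] pos [ 0.5817 -0.0292  0.0371] [1.7992e+02 3.0000e-02 9.5010e+01] F [-0.7 -0.1 -0.7] w 0.226
```

Request:
drive_tool([
  [-1,[0.001,-0.001,0.001],[0,0,0]],
  [-1,[0.001,-0.001,0.002],[0,0,0]],
  [-1,[0.001,-0.001,0.0025],[0,0,0]],
  [-0.4,[0.001,-0.001,0.002],[0,0,0]],
  [0.2,[0.001,-0.001,0.002],[0,0,0]],
  [0.5,[0.001,-0.001,0.002],[0,0,0]],
  [0.5,[0.001,-0.001,-0.02],[0,0,0]],
  [0.5,[0.001,-0.001,-0.06],[0,0,0]],
  [0.5,[0.001,-0.001,-0.1],[0,0,0]],
  [0.5,[0.001,-0.001,-0.15],[0,0,0]],
])

```text
time_s: 13.8
tool_pos: [0.5789, -0.0281, 0.1869]
orientation: [-179.9, -0.0, 95.0]
force: [0.2, 0.5, 0.4]
gripper_width: 0.753
```

```bash
python3 - <<'E'
from h import *
print(manip.get_state()['joints'],manip.get_state()['tool_pos'])
for n in ['scene','side','wrist']:
    s=snap(n,n+'6.png');np.savez('/tmp/%s6.npz'%n,**s)
a=cv2.imread('pics/side6.png');b=cv2.imread('pics/scene6.png')
cv2.imwrite('pics/c6.png',np.hstack([cv2.resize(a[120:320,180:380],(400,400)),cv2.resize(b[100:300,200:400],(400,400))]))
E
```

```text
[-5.23762595e+00  6.78634427e+00  1.06554066e+02 -1.30725152e-02
  6.67782095e+01 -1.00235654e+02] [ 0.57894188 -0.02814001  0.18690352]
```

View pics/c6.png

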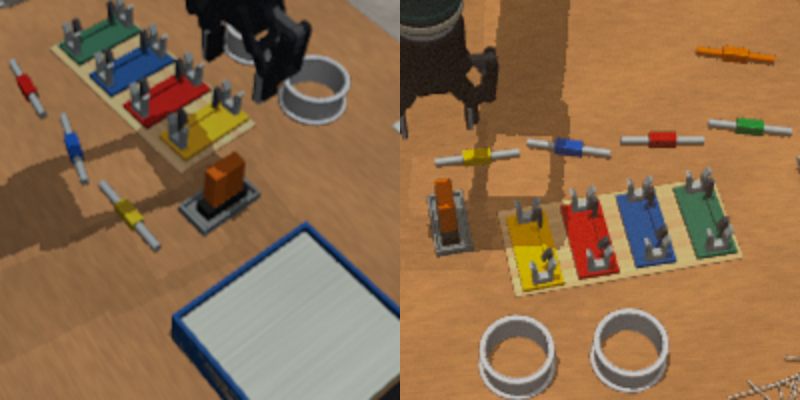

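View pics/wrist6.png

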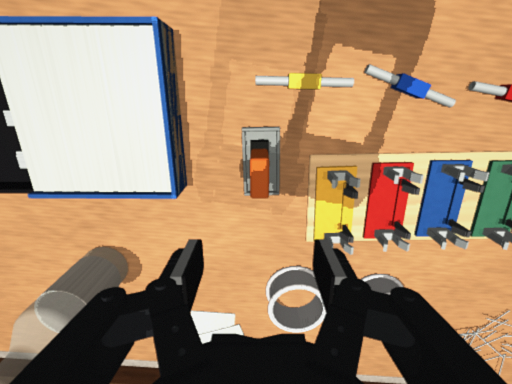

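```bash
cat >> h.py <<'E'
def big(m):
    n,l,st,_=cv2.connectedComponentsWithStats(cv2.morphologyEx(m.astype(np.uint8),cv2.MORPH_CLOSE,np.ones((3,3))))
    if n<2: return m
    return m&(l==1+np.argmax(st[1:,4]))
def rods(s,z0=.009,z1=.022):
    P=cloud(s);X,Y,Z=P[...,0],P[...,1],P[...,2];H=hsv(s);out={}
    for c in COL:
        m=cmask(s,c)&(X>.36)&(X<.545)&(Y>-.12)&(Y<.5)&(Z>z0)&(Z<z1); m=big(m)
        if m.sum()<8: continue
        g=P[m][:,:2].mean(0)
        # whole rod: everything above bench close to grip
        w=(Z>.0055)&(Z<z1)&(np.hypot(X-g[0],Y-g[1])<.07)&(m|((H[...,1]<90)))
        q=P[w][:,:2];e=rect(q)
        cc=np.cov((q-q.mean(0)).T);ev,V=np.linalg.eigh(cc);a=np.degrees(np.arctan2(V[1,1],V[0,1]))%180
        r=rect(P[m][:,:2])
        out[c]=(np.round(r[0],4),np.round(e[0],4),np.round(sorted(e[1])),round(a,1),m.sum())
    return out
def feet(s):
    P=cloud(s);X,Y,Z=P[...,0],P[...,1],P[...,2];out={}
    for c in COL:
        m=cmask(s,c,150 if c=='yellow' else 110)&(X>.545)&(X<.69)&(Y>.03)&(Y<.35)&(Z>.0055)&(Z<.016);m=big(m)
        if m.sum()<8: continue
        r=rect(P[m][:,:2]);out[c]=(np.round(r[0],4),np.round(r[1]),round(r[2],1),round(np.median(Z[m]),4),m.sum())
    return out
E
python3 - <<'E'
from h import *
for n in ['scene','side','wrist']:
    s=load('/tmp/%s6.npz'%n)
    print('==',n)
    for k,v in rods(s).items(): print('rod',k,*v)
    for k,v in feet(s).items(): print('foot',k,*v)
E
```

```text
== scene
rod red [0.4756 0.2577] [0.4756 0.2572] [ 18. 109.] 85.2 75
rod blue [0.4782 0.1335] [0.4782 0.134 ] [ 25. 137.] 78.5 72
rod yellow [0.4833 0.0129] [0.5068 0.0241] [ 72. 124.] 106.5 85
rod green [0.4634 0.3785] [0.4632 0.3706] [ 34. 120.] 78.9 71
foot red [0.6205 0.1434] [107.  50.] 6.0 0.0104 525
foot blue [0.6125 0.2145] [103.  49.] 4.9 0.0105 471
foot yellow [0.6477 0.0771] [70. 51.] 6.5 0.0106 290
== side
rod red [0.473  0.2586] [0.4731 0.2631] [ 29. 121.] 85.7 61
rod blue [0.4745 0.1309] [0.4748 0.1243] [ 25. 125.] 77.8 72
rod yellow [0.4803 0.0124] [0.5056 0.0204] [ 69. 122.] 107.7 102
rod green [0.4616 0.3781] [0.4617 0.3684] [ 32. 124.] 80.4 48
foot red [0.6167 0.1407] [107.  52.] 5.5 0.0084 443
foot blue [0.6076 0.2113] [104.  52.] 4.4 0.0082 391
foot yellow [0.6497 0.0757] [63. 51.] 6.9 0.0083 283
foot green [0.6003 0.287 ] [102.  50.] 6.2 0.0081 302
== wrist
rod red [0.4753 0.2418] [0.4949 0.2295] [ 61. 105.] 100.1 109
rod blue [0.4766 0.134 ] [0.476  0.1326] [ 26. 138.] 77.9 536
rod yellow [0.4814 0.014 ] [0.5069 0.0248] [ 72. 124.] 107.2 485
foot red [0.6176 0.1434] [105.  51.] 6.1 0.0109 2224
foot blue [0.608  0.2148] [104.  52.] 5.8 0.011 2245
foot yellow [0.6487 0.0774] [59. 50.] 7.6 0.0109 1080
foot green [0.601 0.286] [104.  49.] 9.6 0.0109 1743
```

```bash
python3 - <<'E'
from h import *
go(.4743,.256,.12,-4.5)
E
```

```text
t=13.9 shift [0.2932, -0.0854, 0.071] turn [0.0106, -0.0084, 1.7367] pos [ 0.5841 -0.0286  0.1927] [1.7933e+02 1.3000e-01 9.5000e+01] F [-0.8 -0.4 -0.4] w 0.75
```

Request:
drive_tool([
  [0.5,[0.03,-0.008,0],[0,0,0.14]],
  [0.5,[0.07,-0.02,0],[0,0,0.28]],
  [0.5,[0.11,-0.032,0],[0,0,0.42]],
  [0.5,[0.15,-0.044,0],[0,0,0.56]],
  [0.5,[0.19,-0.055,0.0],[0,0,0.7]],
  [0.5,[0.23,-0.067,0],[0,0,0.84]],
  [0.5,[0.26,-0.076,0.02],[0,0,0.98]],
  [0.5,[0.28,-0.082,0.03],[0,0,1.12]],
  [0.5,[0.29,-0.085,0.04],[0,0,1.26]],
  [0.5,[0.293,-0.085,0.04],[0,0,1.4]],
])

```text
time_s: 14.95
tool_pos: [0.4712, 0.2561, 0.1474]
orientation: [179.7, -0.3, 14.6]
force: [1.1, -0.2, 0.1]
gripper_width: 0.749
```

```bash
python3 - <<'E'
from h import *
go(.4743,.256,.12,-4.5)
E
```

```text
t=14.9 shift [0.0028, 0.0007, 0.0274] turn [0.0043, -0.0057, 0.333] pos [0.4712 0.2561 0.1474] [179.7   -0.28  14.58] F [ 1.1 -0.2  0.1] w 0.749
```

Request:
drive_tool([
  [0.5,[0.002,0,0.005],[0,0,0.12]],
  [0.5,[0.003,0.001,0.01],[0,0,0.24]],
  [0.5,[0.003,0.001,0.02],[0.004,-0.006,0.333]],
  [0.5,[0.003,0.001,0.027],[0.004,-0.006,0.333]],
  [0.5,[0.003,0.001,0.027],[0.004,-0.006,0.333]],
])

```text
time_s: 15.45
tool_pos: [0.4729, 0.2549, 0.118]
orientation: [179.9, 0.2, -4.4]
force: [0.1, -0.0, 0.8]
gripper_width: 0.75
```

```bash
python3 - <<'E'
from h import *
for n in ['scene','side','wrist']:
    s=snap(n,n+'7.png'); print('==',n)
    for k,v in rods(s).items(): print('rod',k,*v)
go(.4743,.256,.004,-4.5)
E
```

```text
== scene
rod red [0.4751 0.2571] [0.4751 0.2571] [ 19. 109.] 85.5 72
rod blue [0.4789 0.1335] [0.477  0.1341] [ 26. 137.] 78.3 69
rod yellow [0.4825 0.0123] [0.4843 0.0118] [ 68. 124.] 108.4 82
rod green [0.4638 0.3781] [0.4638 0.3692] [ 33. 121.] 79.5 74
== side
rod red [0.4739 0.2573] [0.4718 0.2631] [ 30. 122.] 85.9 64
rod blue [0.4749 0.1323] [0.4746 0.1242] [ 25. 125.] 78.0 72
rod yellow [0.4804 0.0133] [0.5053 0.0211] [ 70. 125.] 108.4 103
rod green [0.4624 0.3792] [0.4592 0.3636] [ 32. 117.] 86.2 43
== wrist
rod red [0.4737 0.2595] [0.4998 0.2708] [ 86. 125.] 86.8 574
rod blue [0.4754 0.1353] [0.4764 0.137 ] [ 30. 139.] 79.2 410
rod green [0.4617 0.3791] [0.4608 0.3623] [ 36. 105.] 80.2 937
t=15.6 shift [-0.0001, -0.0003, 0.1163] turn [0.0005, 0.0004, 0.0011] pos [0.4745 0.2557 0.1203] [ 1.7997e+02  2.0000e-02 -4.4400e+00] F [0.2 0.8 0.5] w 0.748
```

View pics/wrist7.png

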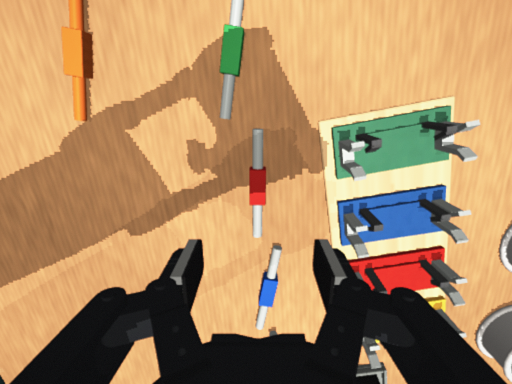

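Request:
drive_tool([
  [0.5,[0,-0.002,0.02],[0,0,0]],
  [0.5,[0,-0.002,0.045],[0,0,0]],
  [0.5,[0,-0.002,0.07],[0,0,0]],
  [0.5,[0,-0.002,0.09],[0,0,0]],
  [0.5,[0,-0.002,0.105],[0,0,0]],
  [0.5,[0,-0.002,0.113],[0,0,0]],
  [0,[0,-0.002,0.116],[0,0,0]],
  [-0.5,[0,-0.002,0.116],[0,0,0]],
  [-1,[0,-0.002,0.116],[0,0,0]],
  [-1,[0,-0.002,0.116],[0,0,0]],
])

```text
time_s: 16.6
tool_pos: [0.4757, 0.2582, 0.0056]
orientation: [-180.0, -0.1, -4.4]
force: [1.0, 0.0, 0.1]
gripper_width: 0.167
```

Request:
drive_tool([
  [-1,[0,0,0],[0,0,0]],
  [-1,[0,0,0],[0,0,0]],
  [-1,[0,0,-0.01],[0,0,0]],
  [-1,[0,0,-0.03],[0,0,0]],
  [-1,[0,0,-0.06],[0,0,0]],
  [-1,[0,0,-0.09],[0,0,0]],
  [-1,[0,0,-0.12],[0,0,0]],
  [-1,[0,0,-0.12],[0,0,0]],
])

```text
time_s: 17.4
tool_pos: [0.479, 0.2598, 0.1315]
orientation: [-179.7, -0.6, -4.4]
force: [0.9, -0.1, -0.6]
gripper_width: 0.167
```

```bash
python3 - <<'E'
from h import *
for n in ['scene','side','wrist']:
    s=snap(n,n+'8.png')
    np.savez('/tmp/%s8.npz'%n,**s)
go(.6185,.143,.12,-84.2)
E
```

```text
t=17.6 shift [0.1519, 0.1035, 0.0056] turn [-0.0014, -0.0008, 1.3922] pos [0.475  0.2579 0.1255] [-1.7997e+02 -8.0000e-02 -4.4300e+00] F [-0.9 -1.  -1.4] w 0.164
```

View pics/wrist8.png

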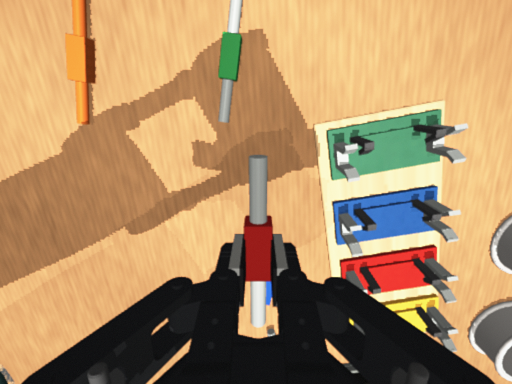

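Rod held by its red grip (wrist image rows 217–280), rod vertical in the picture at col 258. I'm moving over the red clip.

Request:
drive_tool([
  [-1,[0.01,0.007,0],[0,0,0.14]],
  [-1,[0.025,0.017,0],[0,0,0.28]],
  [-1,[0.045,0.03,0],[0,0,0.42]],
  [-1,[0.065,0.045,0],[0,0,0.56]],
  [-1,[0.085,0.06,0],[0,0,0.7]],
  [-1,[0.105,0.073,0],[0,0,0.84]],
  [-1,[0.125,0.086,0],[0,0,0.98]],
  [-1,[0.142,0.097,0],[0,0,1.12]],
  [-1,[0.152,0.1035,0],[0,0,1.26]],
  [-1,[0.152,0.1035,0],[0,0,1.392]],
])

```text
time_s: 18.55
tool_pos: [0.6184, 0.1414, 0.1231]
orientation: [179.9, -0.0, -84.6]
force: [-0.4, -0.2, -0.9]
gripper_width: 0.167
```

Request:
drive_tool([
  [-1,[0,0,0],[0,0,0.005]],
  [-1,[0,0,0],[0,0,0.005]],
])

```text
time_s: 18.75
tool_pos: [0.6168, 0.1409, 0.1207]
orientation: [179.6, -0.1, -84.7]
force: [0.2, 0.9, -0.7]
gripper_width: 0.169
```

```bash
python3 - <<'E'
from h import *
for n in ['scene','side','wrist']:
    s=snap(n,n+'9.png')
    np.savez('/tmp/%s9.npz'%n,**s)
go(.6185,.143,.12,-84.2)
a=cv2.imread('pics/side9.png');b=cv2.imread('pics/scene9.png')
cv2.imwrite('pics/c9.png',np.hstack([cv2.resize(a[90:240,190:340],(400,400)),cv2.resize(b[150:260,240:350],(400,400))]))
E
```

```text
t=18.9 shift [-0.0014, -0.001, 0.0022] turn [0.0036, -0.0006, -0.0099] pos [0.6177 0.1415 0.1222] [ 1.798e+02 -3.000e-02 -8.477e+01] F [-0.5  0.2 -0.1] w 0.167
```

View pics/wrist9.png

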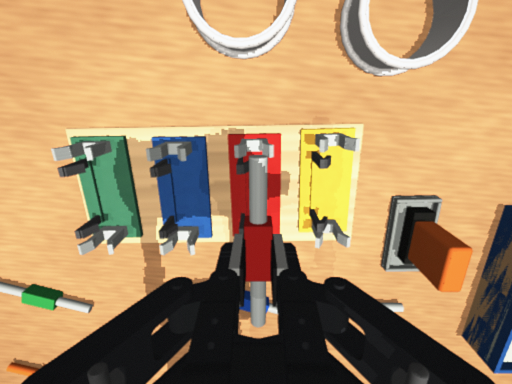

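View pics/c9.png

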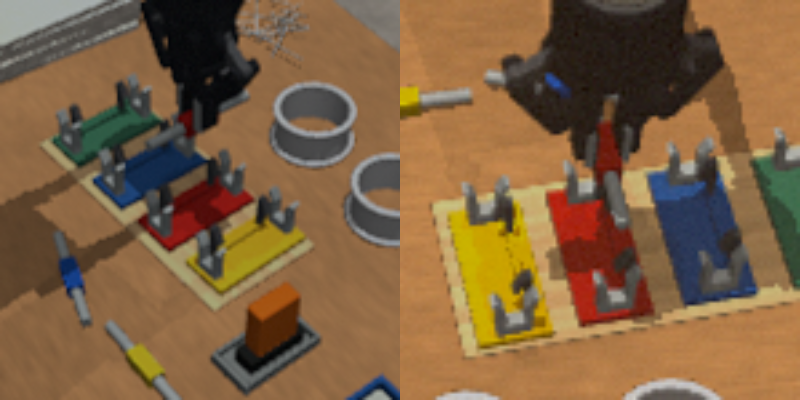

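```bash
cat >> h.py <<'E'
def held(s,st,c):
    """grip extents in tool frame"""
    P=cloud(s);Rc=R.from_euler('xyz',st['orientation'],degrees=True)
    Q=Rc.inv().apply((np.nan_to_num(P.reshape(-1,3),nan=9)-st['tool_pos'])).reshape(P.shape)
    g=cmask(s,c,110,40)&(abs(Q[...,0])<.03)&(abs(Q[...,1])<.05)&(abs(Q[...,2]+.01)<.03)
    q=Q[g]
    if len(q)<5: return None
    H=hsv(s)
    rr=(abs(Q[...,0])<.012)&(abs(Q[...,1])>.020)&(abs(Q[...,1])<.075)&(abs(Q[...,2]+.005)<.015)&(H[...,1]<80)
    r=Q[rr]
    return np.round(np.percentile(q,[1,50,99],axis=0)*1000,1).tolist(),len(q),np.round(np.percentile(r,[1,50,99],axis=0)*1000,1).tolist() if len(r)>5 else None,len(r),(np.round(np.polyfit(r[:,1],r[:,0],1),4).tolist() if len(r)>20 else None)
def forks(s,c0,yaw=5.7):
    P=cloud(s);H=hsv(s);Z=P[...,2]
    a=np.radians(yaw);d=P[...,:2]-np.array(c0);lx=d[...,0]*np.cos(a)+d[...,1]*np.sin(a);ly=-d[...,0]*np.sin(a)+d[...,1]*np.cos(a)
    out=[]
    for sg in(1,-1):
        m=(abs(lx-sg*.044)<.009)&(abs(ly)<.018)&(Z>.034)&(Z<.054)
        out.append((m.sum(),np.round(1000*np.percentile(lx[m],[2,50,98]),1).tolist(),np.round(1000*np.percentile(ly[m],[2,25,50,75,98]),1).tolist(),np.round(np.percentile(Z[m],98),4)) if m.sum()>4 else None)
    return out
E
python3 - <<'E'
from h import *
st=manip.get_state()
for n in ['scene','side','wrist']:
    s=load('/tmp/%s9.npz'%n)
    print('==',n,held(s,st,'red'))
    F=feet(s)
    for k,v in F.items(): print('foot',k,*v)
    if 'red' in F: print(forks(s,F['red'][0]))
E
```

```text
== scene ([[-5.7, -19.9, -16.0], [0.9, -8.7, -9.1], [9.5, 15.3, 4.4]], 75, [[-2.7, -56.1, -9.2], [1.8, -40.3, -4.4], [6.4, -3.4, 1.7]], 64, [-0.0106, 0.0017])
foot red [0.621 0.143] [104.  49.] 5.3 0.0105 469
foot blue [0.6121 0.214 ] [103.  48.] 5.2 0.0106 445
foot yellow [0.6297 0.0746] [108.  52.] 6.3 0.0104 548
[(np.int64(47), [35.8, 43.2, 47.3], [-14.2, -10.8, 8.0, 11.2, 14.9], np.float64(0.0509)), (np.int64(20), [-50.5, -43.5, -35.5], [-15.2, -13.2, -11.5, -8.7, 4.9], np.float64(0.0514))]
== side ([[-7.5, 3.9, -9.9], [4.9, 14.0, -6.6], [12.7, 18.7, 4.5]], 39, [[0.1, -54.2, -6.5], [6.4, 28.8, -3.3], [9.1, 55.3, 3.0]], 94, [-0.0082, 0.0056])
foot red [0.6166 0.1411] [105.  52.] 6.2 0.0083 445
foot blue [0.6069 0.2122] [104.  52.] 6.2 0.0081 373
foot yellow [0.6279 0.0729] [106.  51.] 7.1 0.0082 465
foot green [0.6011 0.2886] [103.  48.] 5.2 0.008 287
[(np.int64(38), [38.2, 44.3, 49.9], [-14.3, -11.8, 7.7, 11.1, 15.5], np.float64(0.0481)), (np.int64(40), [-49.1, -43.9, -38.8], [-14.6, -11.9, 6.5, 9.4, 12.5], np.float64(0.0482))]
== wrist ([[-7.6, -19.1, -16.4], [0.1, -4.8, -10.6], [7.4, 15.8, 1.6]], 1633, [[-4.9, -55.9, -8.7], [0.1, -29.1, -6.9], [4.6, 52.6, -1.7]], 1834, [0.0008, -0.0001])
foot red [0.6182 0.1442] [105.  50.] 6.1 0.0108 2441
foot blue [0.6093 0.2153] [104.  50.] 5.6 0.0108 3714
foot yellow [0.6292 0.0762] [105.  50.] 6.9 0.0108 3640
foot green [0.603  0.2902] [104.  49.] 6.2 0.0109 3587
[(np.int64(321), [38.8, 44.1, 48.6], [-15.3, -10.7, 7.6, 11.6, 16.2], np.float64(0.0509)), None]
```

```bash
python3 - <<'E'
from h import *
go(.6172,.1441,.064,-83.9)
E
```

```text
t=18.9 shift [-0.0027, 0.0, 0.0582] turn [0.0036, -0.0006, -0.0152] pos [0.6177 0.1415 0.1222] [ 1.798e+02 -3.000e-02 -8.477e+01] F [-0.5  0.2 -0.1] w 0.167
```

Request:
drive_tool([
  [-1,[-0.0027,0,0.01],[0.004,-0.001,-0.015]],
  [-1,[-0.0027,0,0.025],[0.004,-0.001,-0.015]],
  [-1,[-0.0027,0,0.04],[0.004,-0.001,-0.015]],
  [-1,[-0.0027,0,0.052],[0.004,-0.001,-0.015]],
  [-1,[-0.0027,0,0.058],[0.004,-0.001,-0.015]],
  [-1,[-0.0027,0,0.058],[0.004,-0.001,-0.015]],
  [-1,[-0.0027,0,0.058],[0.004,-0.001,-0.015]],
])

```text
time_s: 19.6
tool_pos: [0.6174, 0.1441, 0.0642]
orientation: [-180.0, 0.0, -83.9]
force: [0.1, 0.0, -1.6]
gripper_width: 0.16
```

```bash
python3 - <<'E'
from h import *
for n in ['scene','side','wrist']:
    s=snap(n,n+'10.png')
    np.savez('/tmp/%s10.npz'%n,**s)
    st=manip.get_state()
    print('==',n,held(s,st,'red'))
    F=feet(s)
    if 'red' in F: print(*F['red'],forks(s,F['red'][0],6))
go(.6172,.1441,.064,-83.9)
a=cv2.imread('pics/side10.png');b=cv2.imread('pics/scene10.png');c=cv2.imread('pics/wrist10.png')
cv2.imwrite('pics/c10.png',np.hstack([cv2.resize(a[110:210,210:310],(400,400)),cv2.resize(b[170:270,240:340],(400,400))]))
cv2.imwrite('pics/w10.png',cv2.resize(c[60:300,150:370],None,fx=2.5,fy=2.5))
E
```

```text
== scene ([[-8.1, -40.2, -15.5], [0.2, -9.3, -9.4], [21.6, 14.8, 17.1]], 78, [[-2.8, -56.7, -10.3], [2.0, -41.6, -5.4], [5.5, -20.5, 0.9]], 54, [0.0396, 0.0033])
[0.6193 0.1425] [107.  49.] 6.6 0.0102 381 [(np.int64(44), [37.2, 44.8, 49.1], [-15.0, -10.8, 8.2, 11.2, 15.4], np.float64(0.0511)), (np.int64(9), [-50.0, -41.9, -39.9], [12.2, 12.6, 14.1, 14.9, 16.0], np.float64(0.0494))]
== side ([[-8.0, 2.4, -10.7], [4.0, 12.5, -7.5], [11.9, 18.0, 3.2]], 36, [[-1.5, -54.3, -7.4], [5.5, 33.8, -3.0], [8.0, 55.1, 3.3]], 75, [-0.0233, 0.0054])
[0.6168 0.1406] [106.  52.] 5.3 0.0082 439 [(np.int64(30), [39.2, 42.7, 49.1], [-14.9, -12.0, -8.2, 9.2, 10.5], np.float64(0.0481)), (np.int64(36), [-48.8, -44.7, -38.3], [-14.6, -12.2, 0.4, 9.3, 12.6], np.float64(0.0477))]
== wrist ([[-12.9, -25.0, -16.7], [0.0, -5.4, -10.9], [7.7, 15.4, 16.3]], 1661, [[-4.9, -56.1, -9.1], [-0.0, -29.3, -7.3], [4.5, 52.7, -1.8]], 1849, [0.0016, -0.0002])
[0.6306 0.1452] [81. 50.] 6.1 0.0107 3048 [(np.int64(132), [35.1, 35.9, 36.4], [-14.3, -10.5, 7.4, 11.5, 15.5], np.float64(0.0504)), None]
t=19.8 shift [0.0001, 0.0008, 0.0011] turn [-0.0021, 0.0006, -0.0002] pos [0.618  0.1442 0.0651] [-1.7988e+02  3.0000e-02 -8.3910e+01] F [-0.2  0.6 -0.5] w 0.165
```

View pics/w10.png

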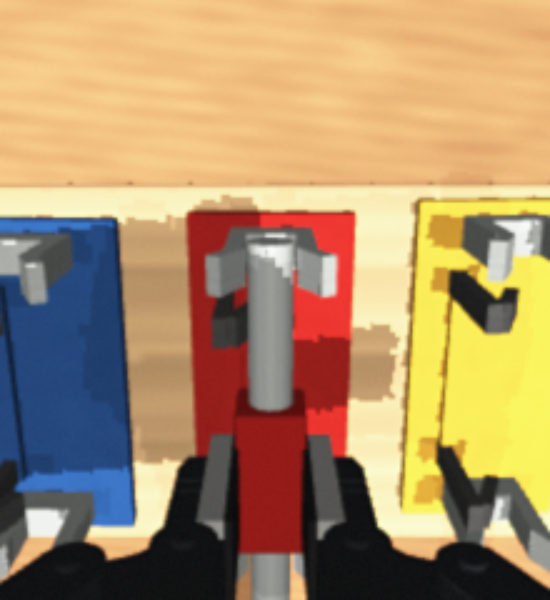

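View pics/c10.png

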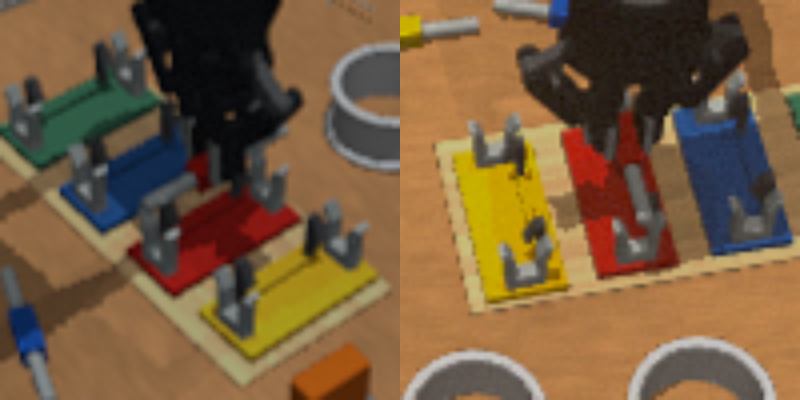

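Rod is centred between the prongs (crop: prongs at 233/305, rod at 270). Pressing down now.

Request:
drive_tool([
  [-1,[0,0.001,0.004],[-0.002,0,0]],
  [-1,[0,0.001,0.008],[-0.002,0,0]],
  [-1,[0,0.001,0.012],[-0.002,0,0]],
  [-1,[0,0.001,0.015],[-0.002,0,0]],
  [-1,[0,0.001,0.018],[-0.002,0,0]],
  [-1,[0,0.001,0.021],[-0.002,0,0]],
  [-1,[0,0.001,0.024],[-0.002,0,0]],
  [-1,[0,0.001,0.027],[-0.002,0,0]],
  [-1,[0,0.001,0.03],[-0.002,0,0]],
])

```text
time_s: 20.65
tool_pos: [0.6176, 0.1435, 0.0355]
orientation: [-179.9, -0.0, -83.9]
force: [0.6, -4.7, 3.4]
gripper_width: 0.168
```

```bash
python3 - <<'E'
from h import *
go(.6172,.1441,.0225,-83.9)
E
```

```text
t=20.6 shift [-0.0007, 0.0003, 0.013] turn [-0.0009, -0.0007, 0.0003] pos [0.6176 0.1435 0.0355] [-1.7995e+02 -4.0000e-02 -8.3880e+01] F [ 0.6 -4.7  3.4] w 0.168
```

Request:
drive_tool([
  [-1,[0,0,0.003],[0,0,0]],
  [-1,[0,0,0.006],[0,0,0]],
  [-1,[0,0,0.009],[0,0,0]],
  [-1,[0,0,0.011],[0,0,0]],
  [-1,[0,0,0.012],[0,0,0]],
  [-1,[0,0,0.012],[0,0,0]],
])

```text
time_s: 21.25
tool_pos: [0.6171, 0.144, 0.0235]
orientation: [180.0, -0.0, -83.9]
force: [-2.3, 0.3, 2.1]
gripper_width: 0.167
```

Request:
drive_tool([
  [-1,[0,0,0.001],[0,0,0]],
  [-1,[0,0,0.0015],[0,0,0]],
  [-1,[0,0,0.002],[0,0,0]],
])

```text
time_s: 21.55
tool_pos: [0.6172, 0.1441, 0.0233]
orientation: [180.0, -0.0, -83.9]
force: [-6.9, -2.4, 14.4]
gripper_width: 0.163
```

Request:
drive_tool([
  [-1,[0,0,-0.0005],[0,0,0]],
  [-0.3,[0,0,-0.0005],[0,0,0]],
  [0,[0,0,-0.0005],[0,0,0]],
  [0,[0,0,-0.001],[0,0,0]],
  [0,[0,0,-0.02],[0,0,0]],
  [0,[0,0,-0.05],[0,0,0]],
  [0.5,[0,0,-0.08],[0,0,0]],
  [0.5,[0,0,-0.11],[0,0,0]],
  [0.5,[0,0,-0.12],[0,0,0]],
  [0.5,[0,0,-0.12],[0,0,0]],
])

```text
time_s: 22.55
tool_pos: [0.6187, 0.1444, 0.1452]
orientation: [-179.8, 0.0, -83.9]
force: [-0.3, 0.7, 1.0]
gripper_width: 0.751
```

```bash
python3 - <<'E'
from h import *
for n in ['scene','side','wrist']:
    s=snap(n,n+'11.png')
    np.savez('/tmp/%s11.npz'%n,**s)
    for k,v in rods(s).items(): print('rod',k,*v)
    F=feet(s)
    for k,v in F.items(): print('foot',k,*v)
    P=cloud(s);m=cmask(s,'red')&(abs(P[...,0]-.6185)<.03)&(abs(P[...,1]-.143)<.02)&(P[...,2]>.026)&(P[...,2]<.045)
    if m.sum()>4: print('red seated grip',rect(P[m][:,:2]),np.median(P[m][:,2]))
go(.4755,.1335,.12,-11.8)
a=cv2.imread('pics/side11.png');b=cv2.imread('pics/scene11.png');c=cv2.imread('pics/wrist11.png')
cv2.imwrite('pics/c11.png',np.hstack([cv2.resize(a[110:210,210:310],(400,400)),cv2.resize(b[170:270,240:340],(400,400))]))
cv2.imwrite('pics/w11.png',cv2.resize(c[60:300,50:370],None,fx=2.5,fy=2.5))
E
```

```text
rod yellow [0.4824 0.013 ] [0.5055 0.0237] [ 72. 122.] 107.1 87
rod green [0.4639 0.3785] [0.4637 0.3773] [ 18. 108.] 77.0 77
foot red [0.6206 0.1419] [105.  49.] 7.5 0.0101 298
foot blue [0.6105 0.2143] [105.  49.] 5.7 0.0104 418
foot yellow [0.6299 0.0749] [108.  52.] 6.4 0.0105 541
red seated grip (array([0.6201366 , 0.14297536]), array([20.79346275, 54.809021  ]), 87.57374572753906) 0.03431367036336613
rod blue [0.4757 0.1335] [0.4739 0.1239] [ 26. 124.] 78.0 74
rod yellow [0.4806 0.0131] [0.505  0.0217] [ 70. 124.] 106.4 104
rod green [0.4614 0.3776] [0.4609 0.3749] [ 15. 108.] 76.9 48
foot red [0.6146 0.1303] [ 47. 110.] 83.1 0.0081 298
foot blue [0.6071 0.2129] [105.  52.] 5.1 0.0082 382
foot yellow [0.6274 0.0727] [105.  52.] 8.1 0.0083 470
foot green [0.6003 0.2879] [104.  47.] 6.9 0.0081 287
red seated grip (array([0.6173009 , 0.14064255]), array([36.51696396, 16.36018944]), 7.767248630523682) 0.03142007481429876
rod blue [0.477 0.135] [0.4763 0.1278] [ 26. 124.] 78.0 392
rod green [0.4624 0.3786] [0.4626 0.3797] [ 17. 110.] 77.1 459
foot red [0.6202 0.1292] [105.  19.] 6.4 0.0107 1383
foot blue [0.6086 0.215 ] [105.  49.] 6.0 0.0108 3281
foot yellow [0.6296 0.0764] [104.  50.] 6.9 0.0108 3216
foot green [0.6023 0.2902] [104.  50.] 6.0 0.0109 3182
red seated grip (array([0.62066522, 0.14846643]), array([58.22872543, 22.39066696]), 6.04384183883667) 0.034601166805257266
t=22.7 shift [-0.0048, 0.1405, 0.0215] turn [0.0035, 0.0018, -1.2578] pos [0.6158 0.1438 0.141 ] [ 1.7979e+02 -3.0000e-02 -8.3870e+01] F [-0.3 -0.3 -0.2] w 0.745
```

View pics/w11.png

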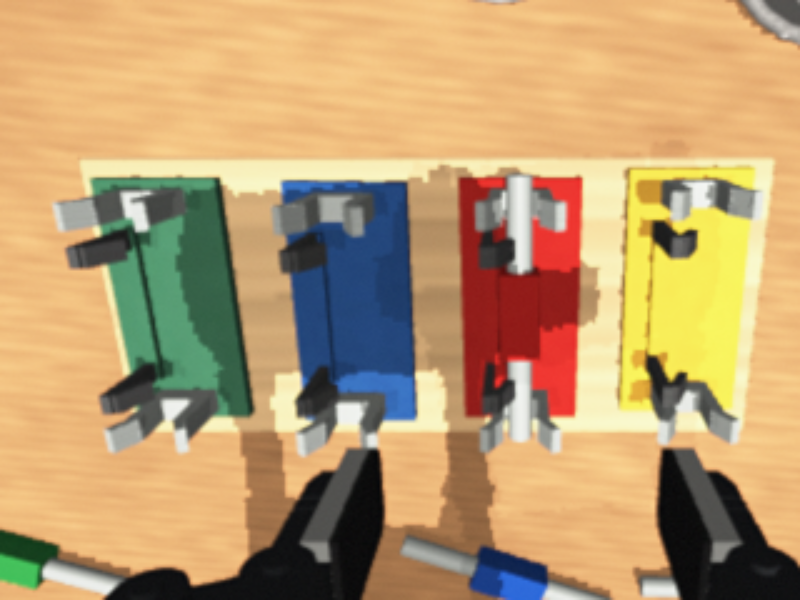

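View pics/c11.png

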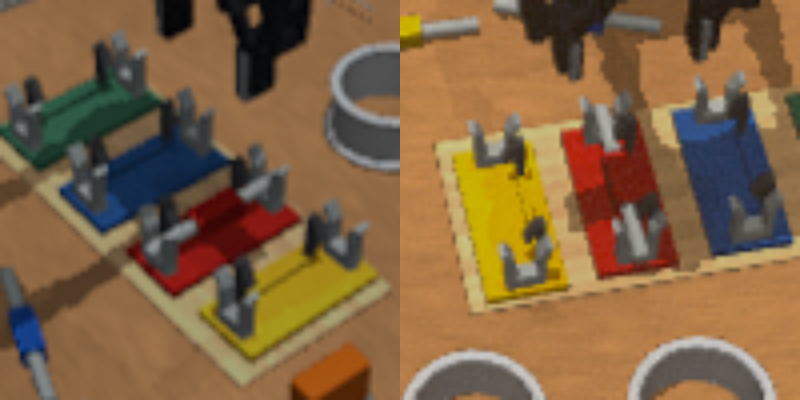

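Red is seated: the side view puts its grip within 0.6 mm of the foot centre, and its axis is at z≈0.0257. Next is blue.

Request:
drive_tool([
  [0.5,[0,0.015,0],[0,0,-0.14]],
  [0.5,[-0.001,0.035,0],[0,0,-0.28]],
  [0.5,[-0.002,0.055,0],[0,0,-0.42]],
  [0.5,[-0.003,0.075,0],[0,0,-0.56]],
  [0.5,[-0.004,0.095,0],[0,0,-0.7]],
  [0.5,[-0.005,0.115,0],[0,0,-0.84]],
  [0.5,[-0.005,0.13,0.01],[0,0,-0.98]],
  [0.5,[-0.005,0.14,0.015],[0,0,-1.12]],
  [0.5,[-0.005,0.1405,0.02],[0.003,0.002,-1.255]],
  [0.5,[-0.005,0.1405,0.02],[0.003,0.002,-1.255]],
])

```text
time_s: 23.7
tool_pos: [0.4729, 0.1332, 0.1187]
orientation: [179.8, 0.3, -11.9]
force: [0.3, 0.2, 0.0]
gripper_width: 0.752
```

```bash
python3 - <<'E'
from h import *
for n in ['scene','side','wrist']:
    s=snap(n,n+'12.png')
    np.savez('/tmp/%s12.npz'%n,**s)
    print(n)
    for k,v in rods(s).items(): print('rod',k,*v)
go(.476,.135,.0055,-12)
E
```

```text
scene
rod blue [0.4783 0.1337] [0.476 0.126] [ 26. 121.] 77.5 65
rod yellow [0.4834 0.0129] [0.4845 0.0111] [ 70. 121.] 108.8 83
rod green [0.4638 0.3781] [0.4642 0.3776] [ 19. 110.] 76.9 74
side
rod blue [0.4757 0.1331] [0.4753 0.1246] [ 25. 124.] 77.9 75
rod yellow [0.4802 0.0115] [0.5043 0.022 ] [ 70. 124.] 105.1 104
rod green [0.4614 0.3753] [0.4614 0.3752] [ 16. 110.] 76.8 51
wrist
rod blue [0.476  0.1351] [0.4754 0.1279] [ 25. 123.] 78.1 552
rod yellow [0.4812 0.0137] [0.4801 0.0216] [ 19. 126.] 94.4 408
t=23.9 shift [0.0007, -0.0016, 0.1152] turn [0.0011, 0.0015, -0.0021] pos [0.4752 0.1336 0.1207] [ 1.7993e+02  9.0000e-02 -1.2120e+01] F [-0.  -0.7 -0.6] w 0.751
```

Request:
drive_tool([
  [0.5,[0.0005,-0.0015,0.02],[0,0,0]],
  [0.5,[0.0005,-0.0015,0.045],[0,0,0]],
  [0.5,[0.0005,-0.0015,0.07],[0,0,0]],
  [0.5,[0.0005,-0.0015,0.09],[0,0,0]],
  [0.5,[0.0005,-0.0015,0.105],[0,0,0]],
  [0.5,[0.0005,-0.0015,0.113],[0,0,0]],
  [0,[0.0005,-0.0015,0.116],[0,0,0]],
  [-0.5,[0.0005,-0.0015,0.116],[0,0,0]],
  [-1,[0.0005,-0.0015,0.116],[0,0,0]],
  [-1,[0.0005,-0.0015,0.116],[0,0,0]],
])

```text
time_s: 24.85
tool_pos: [0.477, 0.1352, 0.0059]
orientation: [180.0, -0.0, -12.1]
force: [0.5, 0.0, -0.5]
gripper_width: 0.167
```

Request:
drive_tool([
  [-1,[0,0,0],[0,0,0]],
  [-1,[0,0,0],[0,0,0]],
  [-1,[0,0,-0.01],[0,0,0]],
  [-1,[0,0,-0.03],[0,0,0]],
  [-1,[0,0,-0.06],[0,0,0]],
  [-1,[0,0,-0.09],[0,0,0]],
  [-1,[0,0,-0.12],[0,0,0]],
  [-1,[0,0,-0.12],[0,0,0]],
])

```text
time_s: 25.65
tool_pos: [0.4807, 0.1361, 0.1316]
orientation: [-179.8, -0.6, -12.1]
force: [0.8, -0.3, -0.1]
gripper_width: 0.167
```

```bash
python3 - <<'E'
from h import *
s=snap('wrist','wrist13.png');st=manip.get_state()
print(held(s,st,'blue'))
go(.609,.2151,.12,-84.2)
E
```

```text
([[-5.6, -18.4, -17.8], [1.8, -3.5, -13.1], [8.9, 16.5, -2.6]], 1559, [[-3.3, -55.1, -11.3], [1.8, -28.3, -9.5], [6.6, 53.8, -4.7]], 1793, [-0.009, 0.0016])
t=25.7 shift [0.1102, -0.1048, 0.0102] turn [-0.0062, -0.0039, 1.2579] pos [0.4791 0.1358 0.1292] [-179.85   -0.37  -12.13] F [ 0.6  0.3 -1.1] w 0.166
```

Request:
drive_tool([
  [-1,[0.008,-0.007,0],[0,0,0.14]],
  [-1,[0.02,-0.019,0],[0,0,0.28]],
  [-1,[0.035,-0.033,0],[0,0,0.42]],
  [-1,[0.05,-0.047,0],[0,0,0.56]],
  [-1,[0.065,-0.061,0],[0,0,0.7]],
  [-1,[0.08,-0.075,0],[0,0,0.84]],
  [-1,[0.095,-0.09,0],[0,0,0.98]],
  [-1,[0.105,-0.1,0],[0,0,1.12]],
  [-1,[0.11,-0.105,0],[-0.006,-0.004,1.258]],
  [-1,[0.11,-0.105,0],[-0.006,-0.004,1.258]],
])

```text
time_s: 26.7
tool_pos: [0.6084, 0.2155, 0.1283]
orientation: [179.9, -0.0, -84.2]
force: [-1.0, 0.3, -0.1]
gripper_width: 0.165
```

Request:
drive_tool([
  [-1,[0,0,0],[0,0,0]],
  [-1,[0,0,0],[0,0,0]],
])

```text
time_s: 26.9
tool_pos: [0.6072, 0.215, 0.1271]
orientation: [179.7, -0.0, -84.1]
force: [-0.8, 0.2, -1.8]
gripper_width: 0.164
```

```bash
python3 - <<'E'
from h import *
for n in ['scene','wrist']:
    s=snap(n,n+'14.png');st=manip.get_state()
    print(n,held(s,st,'blue'))
    F=feet(s)
    for k in F: print(k,*F[k])
    if 'blue' in F: print(forks(s,F['blue'][0],F['blue'][2]))
go(.609-.0008,.2151-.0001,.064,-84.2)
E
```

```text
scene ([[-6.3, -19.0, -13.2], [-0.1, -9.1, -9.6], [10.1, 15.1, 0.7]], 59, [[-2.7, -55.4, -9.1], [2.4, -38.4, -5.3], [6.1, -20.8, 1.2]], 64, [0.0052, 0.0026])
red [0.6191 0.1425] [107.  49.] 6.9 0.0106 311
blue [0.6113 0.2142] [105.  49.] 5.4 0.0102 406
yellow [0.6294 0.0747] [109.  52.] 6.7 0.0104 547
green [0.5665 0.2737] [27. 17.] 58.1 0.0101 14
[(np.int64(43), [37.4, 44.1, 47.4], [-14.7, -10.7, 8.3, 10.7, 14.4], np.float64(0.0517)), (np.int64(31), [-51.1, -44.1, -35.3], [-15.6, -11.0, 4.9, 9.0, 13.2], np.float64(0.0504))]
wrist ([[-7.6, -17.7, -13.9], [0.1, -3.1, -10.4], [7.4, 17.3, 2.3]], 1582, [[-5.0, -54.4, -8.5], [0.1, -28.4, -6.7], [4.9, 54.5, -1.7]], 1764, [-0.0101, -0.0002])
red [0.6165 0.1578] [105.  24.] 6.0 0.0109 1699
blue [0.6093 0.2155] [104.  49.] 5.4 0.0108 2491
yellow [0.6296 0.0763] [104.  51.] 6.8 0.0108 3401
green [0.603  0.2904] [103.  49.] 6.1 0.0108 3322
[(np.int64(293), [38.4, 43.7, 48.2], [-14.9, -10.8, -6.9, 11.6, 15.7], np.float64(0.051)), None]
t=27.0 shift [0.0001, -0.0008, 0.0639] turn [0.0034, -0.0005, 0.001] pos [0.6076 0.2151 0.1279] [ 1.798e+02 -3.000e-02 -8.414e+01] F [ 0.3 -0.9  0.3] w 0.166
```

Request:
drive_tool([
  [-1,[0,-0.0017,0.01],[0.003,0,-0.003]],
  [-1,[0,-0.0017,0.025],[0.003,0,-0.003]],
  [-1,[0,-0.0017,0.04],[0.003,0,-0.003]],
  [-1,[0,-0.0017,0.052],[0.003,0,-0.003]],
  [-1,[0,-0.0017,0.062],[0.003,0,-0.003]],
  [-1,[0,-0.0017,0.064],[0.003,0,-0.003]],
  [-1,[0,-0.0017,0.064],[0.003,0,-0.003]],
])

```text
time_s: 27.7
tool_pos: [0.6088, 0.2151, 0.063]
orientation: [179.9, -0.0, -84.0]
force: [0.5, -0.7, -0.8]
gripper_width: 0.164
```

```bash
python3 - <<'E'
from h import *
s=snap('wrist','wrist15.png');print(held(s,manip.get_state(),'blue'))
b=snap('scene','scene15.png')['frame'][:,:,::-1]
go(.6091,.2153,.064,-84)
c=cv2.imread('pics/wrist15.png')
cv2.imwrite('pics/w15.png',np.hstack([cv2.resize(c[60:260,160:360],(400,400)),cv2.resize(b[170:270,260:360],(400,400))]))
E
```

```text
([[-7.6, -17.4, -15.5], [0.1, -2.8, -9.9], [7.6, 17.7, 3.9]], 1620, [[-5.0, -54.0, -8.0], [0.1, -28.1, -6.1], [5.0, 54.8, -1.4]], 1773, [-0.0091, -0.0001])
t=27.8 shift [0.0, 0.0006, 0.0004] turn [-0.0006, -0.0003, 0.0006] pos [0.6097 0.2154 0.0644] [-1.7996e+02 -2.0000e-02 -8.3960e+01] F [-0.9  1.2 -0.3] w 0.164
```

View pics/w15.png

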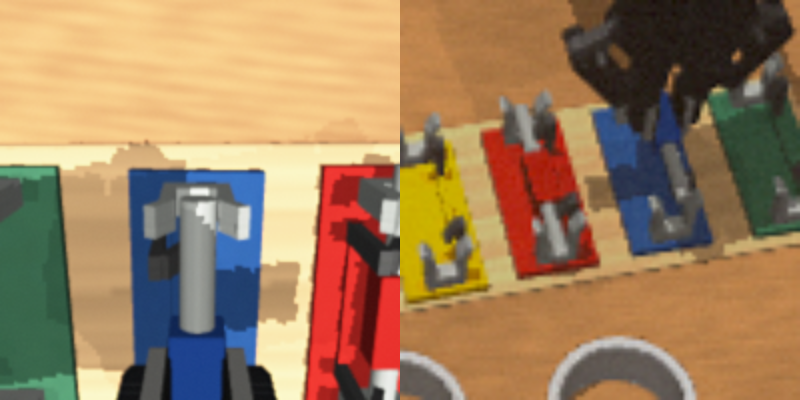

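Well aligned (prongs 177–216, rod 197 in the crop). Pressing down.

Request:
drive_tool([
  [-1,[0,0.0005,0.004],[0,0,0]],
  [-1,[0,0.0005,0.008],[0,0,0]],
  [-1,[0,0.0005,0.012],[0,0,0]],
  [-1,[0,0.0005,0.015],[0,0,0]],
  [-1,[0,0.0005,0.018],[0,0,0]],
  [-1,[0,0.0005,0.021],[0,0,0]],
  [-1,[0,0.0005,0.024],[0,0,0]],
  [-1,[0,0.0005,0.027],[0,0,0]],
  [-1,[0,0.0005,0.03],[0,0,0]],
])

```text
time_s: 28.7
tool_pos: [0.6097, 0.2146, 0.0347]
orientation: [-179.9, -0.1, -83.9]
force: [-0.2, -4.8, 5.3]
gripper_width: 0.163
```

```bash
python3 - <<'E'
from h import *
go(.6091,.2153,.0235,-84)
E
```

```text
t=28.7 shift [-0.0008, 0.0005, 0.0112] turn [-0.0012, -0.0016, 0.001] pos [0.6097 0.2146 0.0347] [-1.7993e+02 -9.0000e-02 -8.3940e+01] F [-0.2 -4.8  5.3] w 0.163
```

Request:
drive_tool([
  [-1,[0,0.0005,0.003],[0,0,0]],
  [-1,[0,0.0005,0.006],[0,0,0]],
  [-1,[0,0.0005,0.009],[0,0,0]],
  [-1,[0,0.0005,0.011],[0,0,0]],
  [-1,[0,0.0005,0.0125],[0,0,0]],
  [-1,[0,0.0005,0.013],[0,0,0]],
])

```text
time_s: 29.3
tool_pos: [0.6088, 0.2149, 0.0236]
orientation: [180.0, -0.1, -83.9]
force: [-7.2, -3.0, 15.7]
gripper_width: 0.165
```

Request:
drive_tool([
  [-1,[0,0,0.001],[0,0,0]],
  [-1,[0,0,0.0015],[0,0,0]],
  [-1,[0,0,0.002],[0,0,0]],
])

```text
time_s: 29.6
tool_pos: [0.6088, 0.2153, 0.0236]
orientation: [180.0, -0.1, -83.9]
force: [-6.6, -3.4, 15.1]
gripper_width: 0.162
```

Request:
drive_tool([
  [-1,[0,0,-0.0005],[0,0,0]],
  [-0.3,[0,0,-0.0005],[0,0,0]],
  [0,[0,0,-0.0005],[0,0,0]],
  [0,[0,0,-0.001],[0,0,0]],
  [0,[0,0,-0.02],[0,0,0]],
  [0,[0,0,-0.05],[0,0,0]],
  [0.5,[0,0,-0.08],[0,0,0]],
  [0.5,[0,0,-0.11],[0,0,0]],
  [0.5,[0,0,-0.12],[0,0,0]],
  [0.5,[0,0,-0.12],[0,0,0]],
])

```text
time_s: 30.6
tool_pos: [0.6102, 0.2159, 0.1455]
orientation: [-179.8, -0.0, -83.9]
force: [0.1, -0.4, 0.9]
gripper_width: 0.748
```

```bash
python3 - <<'E'
from h import *
for n in ['scene','side','wrist']:
    s=snap(n,n+'16.png')
    print(n)
    for k,v in rods(s).items(): print('rod',k,*v)
go(.462,.378,.12,-13)
c=cv2.imread('pics/wrist16.png');b=cv2.imread('pics/side16.png')
cv2.imwrite('pics/w16.png',np.hstack([cv2.resize(c[60:260,160:360],(400,400)),cv2.resize(b[90:250,180:340],(400,400))]))
E
```

```text
scene
rod yellow [0.4823 0.0124] [0.4972 0.0182] [ 73. 103.] 105.7 84
rod green [0.4644 0.3783] [0.4668 0.3896] [18. 85.] 77.1 75
side
rod yellow [0.4808 0.0116] [0.5065 0.0148] [ 70. 111.] 108.1 104
rod green [0.461  0.3762] [0.461  0.3761] [ 15. 111.] 76.9 48
wrist
rod yellow [0.4894 0.0012] [0.5198 0.0049] [ 78. 104.] 165.1 39
rod green [0.4621 0.3791] [0.4641 0.3873] [17. 95.] 78.5 343
t=30.8 shift [-0.1775, 0.1273, 0.0215] turn [0.0044, 0.0008, -1.2377] pos [0.6075 0.215  0.1413] [ 1.7978e+02 -1.0000e-01 -8.3920e+01] F [ 0.2 -0.2 -0.6] w 0.749
```

View pics/w16.png

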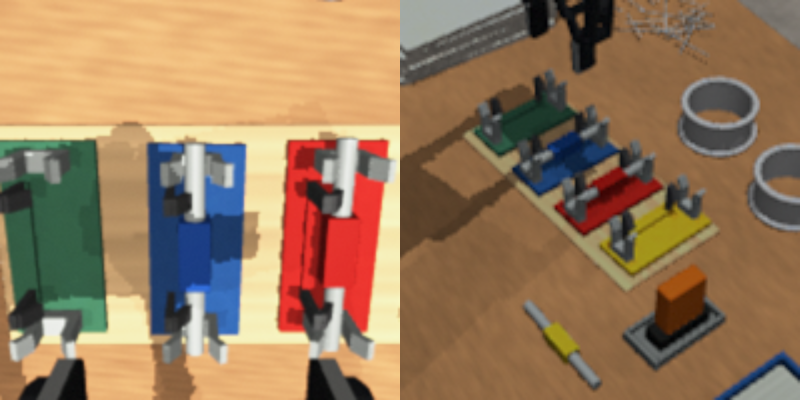

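Blue is seated too; green and yellow rods haven't moved. On to green.

Request:
drive_tool([
  [0.5,[-0.015,0.01,0],[0,0,-0.14]],
  [0.5,[-0.04,0.028,0],[0,0,-0.28]],
  [0.5,[-0.065,0.046,0],[0,0,-0.42]],
  [0.5,[-0.09,0.064,0],[0,0,-0.56]],
  [0.5,[-0.115,0.082,0],[0,0,-0.7]],
  [0.5,[-0.14,0.1,0],[0,0,-0.84]],
  [0.5,[-0.16,0.115,0.01],[0,0,-0.98]],
  [0.5,[-0.175,0.125,0.015],[0,0,-1.12]],
  [0.5,[-0.1775,0.127,0.02],[0.003,0.001,-1.238]],
  [0.5,[-0.1775,0.127,0.02],[0.003,0.001,-1.238]],
])

```text
time_s: 31.75
tool_pos: [0.4598, 0.3773, 0.1181]
orientation: [179.7, 0.2, -12.9]
force: [-0.9, -0.6, 0.5]
gripper_width: 0.748
```

```bash
python3 - <<'E'
from h import *
for n in ['scene','side','wrist']:
    s=snap(n,n+'17.png')
    print(n)
    for k,v in rods(s).items(): print('rod',k,*v)
go(.462,.379,.0045,-13)
E
```

```text
scene
rod yellow [0.4817 0.0129] [0.4978 0.0179] [ 75. 104.] 108.4 81
rod green [0.4645 0.3785] [0.4643 0.3777] [ 20. 109.] 76.7 79
side
rod yellow [0.4807 0.0121] [0.5062 0.0138] [ 70. 110.] 105.7 103
rod green [0.4614 0.3759] [0.4613 0.3754] [ 15. 111.] 77.1 48
wrist
rod yellow [0.4553 0.3883] [0.4597 0.3795] [ 13. 110.] 77.0 22
rod green [0.4617 0.38  ] [0.4614 0.3791] [ 15. 110.] 76.9 563
t=31.9 shift [-0.0002, -0.0019, 0.1158] turn [0.0027, 0.0017, -0.0025] pos [0.462  0.3774 0.1204] [ 1.7984e+02  1.0000e-01 -1.3140e+01] F [ 0.4 -0.2 -0.2] w 0.749
```

View pics/wrist17.png

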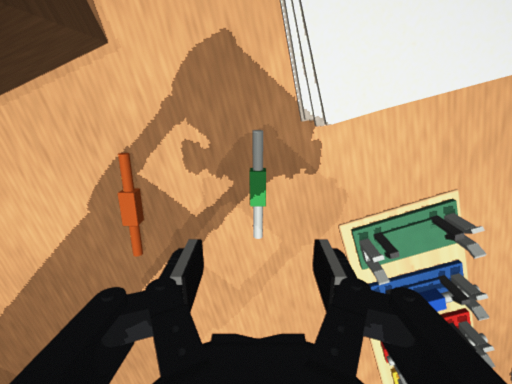

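Green rod lies centred at (258,187), vertical in the picture. Grasping it.

Request:
drive_tool([
  [0.5,[0,-0.002,0.02],[0.002,0.001,0]],
  [0.5,[0,-0.002,0.045],[0.002,0.001,0]],
  [0.5,[0,-0.002,0.07],[0.002,0.001,0]],
  [0.5,[0,-0.002,0.09],[0.002,0.001,0]],
  [0.5,[0,-0.002,0.105],[0.002,0.001,0]],
  [0.5,[0,-0.002,0.113],[0.002,0.001,0]],
  [0,[0,-0.002,0.116],[0.002,0.001,0]],
  [-0.5,[0,-0.002,0.116],[0.002,0.001,0]],
  [-1,[0,-0.002,0.116],[0.002,0.001,0]],
  [-1,[0,-0.002,0.116],[0.002,0.001,0]],
])

```text
time_s: 32.9
tool_pos: [0.4632, 0.3798, 0.0058]
orientation: [-179.9, -0.1, -13.1]
force: [0.3, 0.2, 0.5]
gripper_width: 0.167
```

Request:
drive_tool([
  [-1,[0,0,0],[0,0,0]],
  [-1,[0,0,0],[0,0,0]],
  [-1,[0,0,-0.01],[0,0,0]],
  [-1,[0,0,-0.03],[0,0,0]],
  [-1,[0,0,-0.06],[0,0,0]],
  [-1,[0,0,-0.09],[0,0,0]],
  [-1,[0,0,-0.12],[0,0,0]],
  [-1,[0,0,-0.12],[0,0,0]],
])

```text
time_s: 33.7
tool_pos: [0.4663, 0.3822, 0.1322]
orientation: [-179.5, -0.4, -13.1]
force: [0.3, -0.0, -0.4]
gripper_width: 0.164
```

```bash
python3 - <<'E'
from h import *
s=snap('wrist','wrist18.png');st=manip.get_state()
print(held(s,st,'green'))
go(.6026,.2903,.125,-83.9)
E
```

```text
([[-6.0, -18.8, -16.4], [1.4, -3.8, -13.5], [8.5, 15.9, -3.1]], 1522, [[-3.6, -55.5, -11.5], [1.4, -28.9, -9.7], [5.9, 53.6, -4.3]], 1822, [-0.0027, 0.0012])
t=33.8 shift [0.1546, 0.0573, 0.0051] turn [-0.0087, -0.0006, 1.235] pos [0.465  0.3812 0.1296] [-179.64   -0.3   -13.14] F [-0.4  0.2 -0.2] w 0.163
```

Request:
drive_tool([
  [-1,[0.012,0.004,0],[0,0,0.14]],
  [-1,[0.03,0.011,0],[0,0,0.28]],
  [-1,[0.05,0.018,0],[0,0,0.42]],
  [-1,[0.07,0.026,0],[0,0,0.56]],
  [-1,[0.09,0.033,0],[0,0,0.7]],
  [-1,[0.112,0.041,0],[0,0,0.84]],
  [-1,[0.132,0.049,0],[0,0,0.98]],
  [-1,[0.148,0.055,0],[0,0,1.12]],
  [-1,[0.1545,0.0573,0],[-0.008,0,1.235]],
  [-1,[0.1545,0.0573,0],[-0.008,0,1.235]],
])

```text
time_s: 34.75
tool_pos: [0.6023, 0.2891, 0.1282]
orientation: [179.9, -0.1, -84.0]
force: [-0.4, 0.2, -0.7]
gripper_width: 0.166
```

Request:
drive_tool([
  [-1,[0,0,0],[0,0,0]],
  [-1,[0,0,0],[0,0,0]],
])

```text
time_s: 34.95
tool_pos: [0.6011, 0.289, 0.127]
orientation: [179.8, -0.1, -83.9]
force: [0.3, 0.4, -0.3]
gripper_width: 0.162
```

```bash
python3 - <<'E'
from h import *
for n in ['scene','wrist']:
    s=snap(n,n+'19.png');st=manip.get_state()
    print(n,held(s,st,'green'))
    F=feet(s)
    for k in F: print(k,*F[k])
    if 'green' in F: print(forks(s,F['green'][0],F['green'][2]))
go(.603,.2904,.064,-83.9)
E
```

```text
scene ([[-5.3, -18.3, -13.2], [-0.9, -11.1, -9.9], [9.3, 9.3, 2.9]], 56, [[-1.8, -55.3, -9.8], [3.3, -37.4, -6.4], [6.6, 52.4, 0.9]], 65, [0.0156, 0.0036])
red [0.6205 0.1435] [106.  50.] 5.6 0.0102 309
blue [0.6109 0.2139] [104.  48.] 5.9 0.0102 278
yellow [0.6289 0.0745] [112.  51.] 7.0 0.0105 546
wrist ([[-7.6, -17.4, -13.3], [0.1, -2.9, -10.5], [7.3, 17.3, 2.2]], 1544, [[-5.0, -54.1, -8.5], [0.1, -27.9, -6.7], [4.8, 54.8, -0.9]], 1839, [-0.0042, -0.0002])
red [0.6166 0.1557] [106.  29.] 5.7 0.0108 2058
blue [0.6073 0.2292] [105.  24.] 6.2 0.0109 1627
yellow [0.6289 0.0765] [105.  52.] 7.1 0.0108 3112
green [0.6027 0.2908] [103.  47.] 6.1 0.0108 2056
[(np.int64(292), [38.4, 43.8, 48.3], [-14.8, -10.7, 0.5, 11.6, 15.7], np.float64(0.051)), None]
t=35.0 shift [-0.001, -0.0018, 0.0637] turn [0.0026, -0.0013, 0.0001] pos [0.6015 0.2893 0.1277] [ 1.7985e+02 -8.0000e-02 -8.3890e+01] F [-0.6  0.1 -0. ] w 0.164
```

Request:
drive_tool([
  [-1,[-0.001,-0.0015,0.01],[0.003,-0.001,0]],
  [-1,[-0.001,-0.0015,0.025],[0.003,-0.001,-0.002]],
  [-1,[-0.001,-0.0015,0.04],[0.003,-0.001,-0.002]],
  [-1,[-0.001,-0.0015,0.052],[0.003,-0.001,-0.002]],
  [-1,[-0.001,-0.0015,0.062],[0.003,-0.001,-0.002]],
  [-1,[-0.001,-0.0015,0.064],[0.003,-0.001,-0.002]],
  [-1,[-0.001,-0.0015,0.064],[0.003,-0.001,-0.002]],
])

```text
time_s: 35.75
tool_pos: [0.6024, 0.2902, 0.0629]
orientation: [180.0, -0.0, -83.8]
force: [0.3, 0.3, 0.4]
gripper_width: 0.17
```

```bash
python3 - <<'E'
from h import *
s=snap('wrist','wrist20.png');print(held(s,manip.get_state(),'green'))
b=snap('scene','scene20.png')['frame'][:,:,::-1]
go(.603,.2904,.064,-83.8)
c=cv2.imread('pics/wrist20.png')
cv2.imwrite('pics/w20.png',np.hstack([cv2.resize(c[60:260,160:360],(400,400)),cv2.resize(b[160:260,300:400],(400,400))]))
E
```

```text
([[-7.5, -17.0, -12.8], [0.2, -2.5, -10.0], [7.4, 17.6, 1.8]], 1545, [[-4.9, -53.8, -8.1], [0.2, -28.0, -6.2], [4.9, 55.3, -0.7]], 1819, [-0.0037, -0.0001])
t=35.9 shift [0.0001, 0.0003, 0.0003] turn [-0.0014, 0.0, 0.0003] pos [0.6033 0.2906 0.0643] [-179.92    0.    -83.78] F [-0.1  0.4  0. ] w 0.167
```

View pics/w20.png

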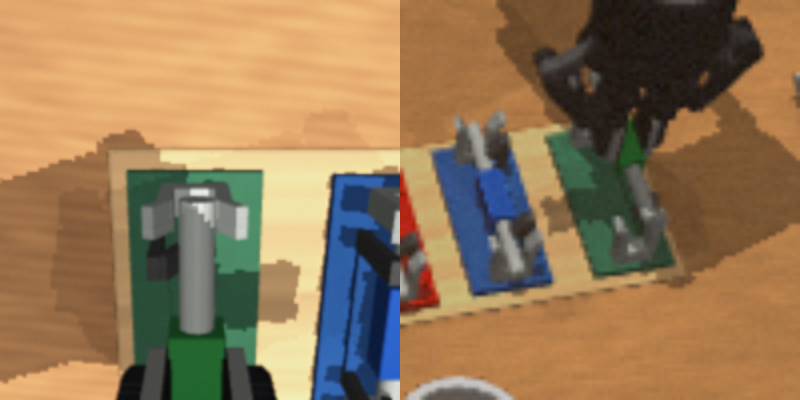

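Same alignment as blue (rod 197 between prongs 176–216). Pressing down.

Request:
drive_tool([
  [-1,[0,0,0.004],[-0.001,0,0]],
  [-1,[0,0,0.008],[-0.001,0,0]],
  [-1,[0,0,0.012],[-0.001,0,0]],
  [-1,[0,0,0.015],[-0.001,0,0]],
  [-1,[0,0,0.018],[-0.001,0,0]],
  [-1,[0,0,0.021],[-0.001,0,0]],
  [-1,[0,0,0.024],[-0.001,0,0]],
  [-1,[0,0,0.027],[-0.001,0,0]],
  [-1,[0,0,0.03],[-0.001,0,0]],
])

```text
time_s: 36.75
tool_pos: [0.6037, 0.2898, 0.0346]
orientation: [-180.0, -0.1, -83.7]
force: [-0.2, -4.4, 5.2]
gripper_width: 0.164
```

Request:
drive_tool([
  [-1,[0,0.0003,0.003],[0,0,0]],
  [-1,[0,0.0003,0.006],[0,0,0]],
  [-1,[0,0.0003,0.009],[0,0,0]],
  [-1,[0,0.0003,0.011],[0,0,0]],
  [-1,[0,0.0003,0.0125],[0,0,0]],
  [-1,[0,0.0003,0.013],[0,0,0]],
])

```text
time_s: 37.35
tool_pos: [0.603, 0.2902, 0.0235]
orientation: [180.0, -0.1, -83.7]
force: [-6.5, -3.7, 14.1]
gripper_width: 0.164
```

Request:
drive_tool([
  [-1,[0,0,0.001],[0,0,0]],
  [-1,[0,0,0.0015],[0,0,0]],
  [-1,[0,0,0.002],[0,0,0]],
])

```text
time_s: 37.65
tool_pos: [0.6031, 0.2907, 0.0235]
orientation: [180.0, -0.0, -83.7]
force: [-5.9, -2.8, 14.2]
gripper_width: 0.165
```

Request:
drive_tool([
  [-1,[0,0,-0.0005],[0,0,0]],
  [-0.3,[0,0,-0.0005],[0,0,0]],
  [0,[0,0,-0.0005],[0,0,0]],
  [0,[0,0,-0.001],[0,0,0]],
  [0,[0,0,-0.02],[0,0,0]],
  [0,[0,0,-0.05],[0,0,0]],
  [0.5,[0,0,-0.08],[0,0,0]],
  [0.5,[0,0,-0.11],[0,0,0]],
  [0.5,[0,0,-0.12],[0,0,0]],
  [0.5,[0,0,-0.12],[0,0,0]],
])

```text
time_s: 38.65
tool_pos: [0.6045, 0.2914, 0.1455]
orientation: [-179.8, 0.0, -83.7]
force: [0.6, 0.3, 0.1]
gripper_width: 0.75
```

```bash
python3 - <<'E'
from h import *
for n in ['scene','side','wrist']:
    s=snap(n,n+'21.png')
    P=cloud(s);m=cmask(s,'yellow')&(P[...,0]<.55)&(P[...,1]<.15)&(P[...,2]>.011)&(P[...,2]<.025);m=big(m)
    if m.sum()>5:print(n,rect(P[m][:,:2]),m.sum())
go(.4808,.0135,.12,-3)
b=cv2.imread('pics/scene21.png');c=cv2.imread('pics/wrist21.png')
cv2.imwrite('pics/w21.png',np.hstack([cv2.resize(c[60:260,160:360],(400,400)),cv2.resize(b[140:260,220:340],(400,400))]))
E
```

```text
scene (array([0.4829126 , 0.01282954]), array([20.46154404, 36.1240921 ]), 0.22048676013946533) 82
side (array([0.48033023, 0.01060443]), array([16.62819099, 35.11906052]), 2.2861316204071045) 99
wrist (array([0.48157501, 0.01490838]), array([16.84987259, 37.16806412]), 4.312584400177002) 383
t=38.8 shift [0.2618, 0.1504, 0.0221] turn [0.0042, 0.001, -1.4092] pos [0.6018 0.2902 0.1411] [ 1.7979e+02 -1.0000e-01 -8.3740e+01] F [-0.8 -0.7 -0.2] w 0.747
```

View pics/w21.png

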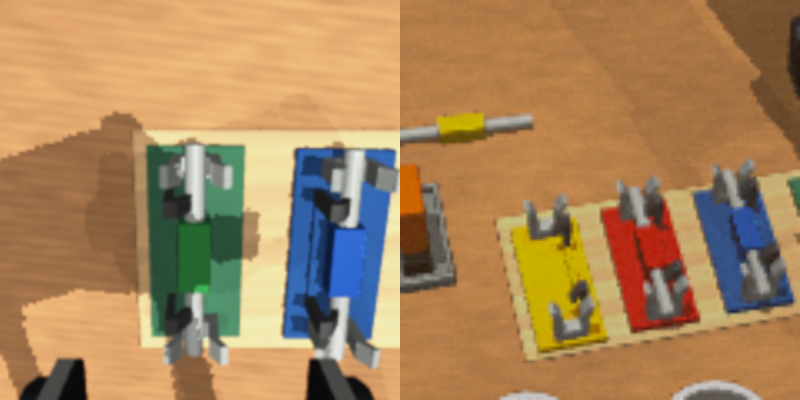

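Request:
drive_tool([
  [0.5,[0.02,0.01,0],[0,0,-0.14]],
  [0.5,[0.05,0.027,0],[0,0,-0.28]],
  [0.5,[0.085,0.047,0],[0,0,-0.42]],
  [0.5,[0.12,0.067,0],[0,0,-0.56]],
  [0.5,[0.155,0.088,0],[0,0,-0.7]],
  [0.5,[0.19,0.109,0],[0,0,-0.84]],
  [0.5,[0.22,0.126,0],[0,0,-0.98]],
  [0.5,[0.245,0.141,0],[0,0,-1.12]],
  [0.5,[0.258,0.149,0],[0,0,-1.26]],
  [0.5,[0.262,0.151,0.01],[0,0,-1.4]],
])

```text
time_s: 39.8
tool_pos: [0.4789, 0.0117, 0.1311]
orientation: [179.8, 0.3, -3.3]
force: [0.1, -0.1, -0.1]
gripper_width: 0.745
```

```bash
python3 - <<'E'
from h import *
go(.481,.0135,.12,3.8)
E
```

```text
t=39.8 shift [0.002, -0.0019, 0.011] turn [0.0024, 0.0048, -0.1241] pos [0.4789 0.0117 0.1311] [179.84   0.26  -3.31] F [ 0.1 -0.1 -0.1] w 0.745
```

Request:
drive_tool([
  [0.5,[0.002,-0.002,0.005],[0.002,0.005,-0.124]],
  [0.5,[0.002,-0.002,0.011],[0.002,0.005,-0.124]],
  [0.5,[0.002,-0.002,0.011],[0.002,0.005,-0.124]],
])

```text
time_s: 40.1
tool_pos: [0.4792, 0.0136, 0.1177]
orientation: [180.0, 0.2, 3.6]
force: [0.8, 0.4, -0.2]
gripper_width: 0.751
```

```bash
python3 - <<'E'
from h import *
for n in ['scene','side','wrist']:
    s=snap(n,n+'22.png')
    P=cloud(s);m=cmask(s,'yellow')&(P[...,0]<.55)&(P[...,1]<.15)&(P[...,2]>.011)&(P[...,2]<.025);m=big(m)
    if m.sum()>5:print(n,rect(P[m][:,:2]),m.sum())
go(.481,.0135,.0045,3.8)
E
```

```text
scene (array([0.48278134, 0.01179368]), array([33.94948959, 19.84470558]), 88.56826782226562) 79
side (array([0.48043631, 0.01029885]), array([16.05768967, 35.74107361]), 1.5692856311798096) 96
wrist (array([0.48132831, 0.01409002]), array([14.85879612, 35.29508972]), 3.225773572921753) 561
t=40.2 shift [0.0001, 0.0003, 0.1152] turn [0.0004, 0.0005, -0.0013] pos [0.4809 0.0138 0.1197] [1.7998e+02 3.0000e-02 3.7200e+00] F [-0.3 -0.5  1.2] w 0.754
```

View pics/wrist22.png

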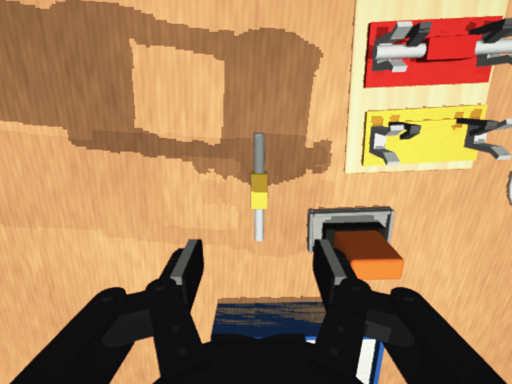

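Yellow rod is centred at (259,190). I'm narrowing the opening for dock clearance, then grasping.

Request:
drive_tool([
  [0.1,[0,0,0.01],[0,0,0]],
  [0.1,[0,0,0.03],[0,0,0]],
  [0.1,[0,0,0.055],[0,0,0]],
  [0.1,[0,0,0.08],[0,0,0]],
  [0.1,[0,0,0.1],[0,0,0]],
  [0.1,[0,0,0.11],[0,0,0]],
  [0,[0,0,0.115],[0,0,0]],
  [-0.5,[0,0,0.1155],[0,0,0]],
  [-1,[0,0,0.1155],[0,0,0]],
  [-1,[0,0,0.1155],[0,0,0]],
])

```text
time_s: 41.25
tool_pos: [0.482, 0.0138, 0.0052]
orientation: [180.0, -0.1, 3.7]
force: [0.8, 1.0, -0.4]
gripper_width: 0.166
```

Request:
drive_tool([
  [-1,[0,0,0],[0,0,0]],
  [-1,[0,0,0],[0,0,0]],
  [-1,[0,0,-0.01],[0,0,0]],
  [-1,[0,0,-0.03],[0,0,0]],
  [-1,[0,0,-0.06],[0,0,0]],
  [-1,[0,0,-0.09],[0,0,0]],
  [-1,[0,0,-0.12],[0,0,0]],
  [-1,[0,0,-0.12],[0,0,0]],
])

```text
time_s: 42.05
tool_pos: [0.4857, 0.0137, 0.131]
orientation: [179.9, -0.7, 3.7]
force: [0.4, 0.2, -1.4]
gripper_width: 0.163
```

```bash
python3 - <<'E'
from h import *
s=snap('wrist','wrist23.png');st=manip.get_state()
print(held(s,st,'yellow'))
go(.6293,.0764,.125,-83.1)
E
```

```text
([[-5.4, -17.9, -17.5], [2.0, -3.1, -13.9], [9.0, 16.8, -4.0]], 1538, [[-3.1, -54.7, -11.9], [2.0, -27.3, -10.2], [6.5, 54.4, -4.8]], 1816, [-0.0025, 0.0018])
t=42.1 shift [0.1489, -0.0531, 0.0048] turn [-0.0053, -0.0075, 1.5153] pos [0.4841 0.0138 0.1286] [179.93  -0.47   3.72] F [-0.2 -0.  -0.6] w 0.165
```

Request:
drive_tool([
  [-1,[0.01,-0.003,0],[0,0,0.14]],
  [-1,[0.025,-0.009,0],[0,0,0.28]],
  [-1,[0.045,-0.016,0],[0,0,0.42]],
  [-1,[0.065,-0.023,0],[0,0,0.56]],
  [-1,[0.085,-0.03,0],[0,0,0.7]],
  [-1,[0.105,-0.037,0],[0,0,0.84]],
  [-1,[0.122,-0.043,0],[0,0,0.98]],
  [-1,[0.138,-0.049,0],[0,0,1.12]],
  [-1,[0.146,-0.052,0],[0,0,1.26]],
  [-1,[0.149,-0.053,0],[-0.005,-0.007,1.4]],
])

```text
time_s: 43.1
tool_pos: [0.6288, 0.0767, 0.1278]
orientation: [179.8, -0.0, -76.8]
force: [0.2, 0.1, -1.6]
gripper_width: 0.163
```

Request:
drive_tool([
  [-1,[0,0,0],[0,0,0.1]],
  [-1,[0,0,0],[0,0,0.115]],
  [-1,[0,0,0],[0,0,0.115]],
  [-1,[0,0,0],[0,0,0.115]],
])

```text
time_s: 43.5
tool_pos: [0.6283, 0.0766, 0.1272]
orientation: [179.8, -0.0, -83.3]
force: [0.0, 0.2, -1.1]
gripper_width: 0.167
```

```bash
python3 - <<'E'
from h import *
for n in ['scene','wrist']:
    s=snap(n,n+'24.png');st=manip.get_state()
    print(n,held(s,st,'yellow'))
    F=feet(s)
    for k in F: print(k,*F[k])
    if 'yellow' in F: print(forks(s,F['yellow'][0],F['yellow'][2]))
go(.6293,.0764,.064,-83.1)
E
```

```text
scene ([[-6.0, -19.6, -13.9], [0.3, -7.0, -10.5], [8.9, 16.2, -2.2]], 81, [[-3.0, -56.0, -10.8], [1.3, -38.3, -6.7], [6.1, 29.4, -1.5]], 70, [-0.0336, 0.0005])
red [0.62   0.1425] [108.  49.] 7.2 0.0101 298
blue [0.611  0.2134] [105.  49.] 7.3 0.0103 266
yellow [0.6028 0.0651] [51. 39.] 5.9 0.0106 186
[None, None]
wrist ([[-7.6, -18.1, -15.1], [0.0, -3.5, -11.3], [7.2, 16.7, 0.7]], 1584, [[-4.5, -54.7, -9.4], [0.0, -27.9, -7.7], [4.5, 54.2, -3.1]], 1764, [0.0016, -0.0])
red [0.6195 0.1316] [105.  24.] 6.1 0.0107 1953
blue [0.61   0.2049] [105.  29.] 5.3 0.0107 2264
yellow [0.6633 0.0745] [38. 38.] 7.2 0.0108 634
green [0.6037 0.2816] [104.  34.] 6.5 0.0108 2433
[None, None]
t=43.6 shift [0.0003, -0.0009, 0.0637] turn [0.0029, -0.0003, -0.0041] pos [0.6286 0.0766 0.1277] [ 1.7983e+02 -2.0000e-02 -8.3330e+01] F [ 0.8 -0.4 -1.1] w 0.167
```

Request:
drive_tool([
  [-1,[0,-0.0004,0.01],[0.003,0,-0.004]],
  [-1,[0,-0.0004,0.025],[0.003,0,-0.004]],
  [-1,[0,-0.0004,0.04],[0.003,0,-0.004]],
  [-1,[0,-0.0004,0.052],[0.003,0,-0.004]],
  [-1,[0,-0.0004,0.062],[0.003,0,-0.004]],
  [-1,[0,-0.0004,0.064],[0.003,0,-0.004]],
  [-1,[0,-0.0004,0.064],[0.003,0,-0.004]],
])

```text
time_s: 44.3
tool_pos: [0.6284, 0.0766, 0.0629]
orientation: [179.9, -0.0, -83.1]
force: [1.3, -0.2, 0.7]
gripper_width: 0.168
```

```bash
python3 - <<'E'
from h import *
s=snap('wrist','wrist25.png');print(held(s,manip.get_state(),'yellow'))
b=snap('scene','scene25.png')['frame'][:,:,::-1]
go(.6289,.0764,.064,-83.1)
c=cv2.imread('pics/wrist25.png')
cv2.imwrite('pics/w25.png',np.hstack([cv2.resize(c[60:260,160:360],(400,400)),cv2.resize(b[170:270,220:320],(400,400))]))
E
```

```text
([[-7.4, -17.7, -14.3], [0.0, -3.0, -10.7], [7.7, 17.2, 1.0]], 1581, [[-4.8, -54.4, -8.8], [-0.0, -28.2, -7.0], [4.5, 54.4, -1.1]], 1799, [0.0014, -0.0001])
t=44.4 shift [0.0002, 0.0005, 0.0002] turn [-0.0011, -0.0003, -0.0001] pos [0.6294 0.0767 0.0642] [-1.7994e+02 -2.0000e-02 -8.3100e+01] F [-0.9 -0.  -0.2] w 0.162
```

View pics/w25.png

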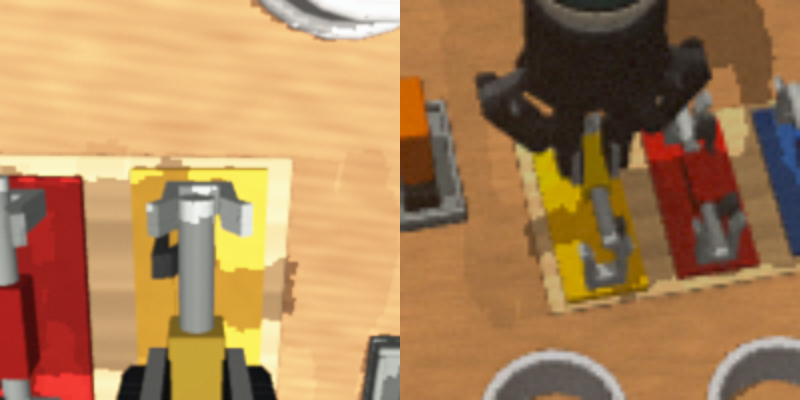

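Request:
drive_tool([
  [-1,[0.0005,0.0003,0.004],[-0.001,0,0]],
  [-1,[0.0005,0.0003,0.008],[-0.001,0,0]],
  [-1,[0.0005,0.0003,0.012],[-0.001,0,0]],
  [-1,[0.0005,0.0003,0.015],[-0.001,0,0]],
  [-1,[0.0005,0.0003,0.018],[-0.001,0,0]],
  [-1,[0.0005,0.0003,0.021],[-0.001,0,0]],
  [-1,[0.0005,0.0003,0.024],[-0.001,0,0]],
  [-1,[0.0005,0.0003,0.027],[-0.001,0,0]],
  [-1,[0.0005,0.0003,0.03],[-0.001,0,0]],
])

```text
time_s: 45.3
tool_pos: [0.6299, 0.0753, 0.0346]
orientation: [-179.9, -0.1, -83.1]
force: [0.7, -4.6, 4.0]
gripper_width: 0.165
```

Request:
drive_tool([
  [-1,[0,0.0003,0.003],[0,0,0]],
  [-1,[0,0.0003,0.006],[0,0,0]],
  [-1,[0,0.0003,0.009],[0,0,0]],
  [-1,[0,0.0003,0.011],[0,0,0]],
  [-1,[0,0.0003,0.0125],[0,0,0]],
  [-1,[0,0.0003,0.013],[0,0,0]],
])

```text
time_s: 45.9
tool_pos: [0.6288, 0.0759, 0.0229]
orientation: [180.0, -0.1, -83.1]
force: [-5.3, -2.0, 12.6]
gripper_width: 0.165
```

Request:
drive_tool([
  [-1,[0,0,0.001],[0,0,0]],
  [-1,[0,0,0.0015],[0,0,0]],
  [-1,[0,0,0.002],[0,0,0]],
])

```text
time_s: 46.2
tool_pos: [0.6288, 0.0759, 0.0228]
orientation: [179.9, -0.1, -83.1]
force: [-6.8, -2.8, 15.3]
gripper_width: 0.166
```

Request:
drive_tool([
  [-1,[0,0,-0.0005],[0,0,0]],
  [-0.3,[0,0,-0.0005],[0,0,0]],
  [0,[0,0,-0.0005],[0,0,0]],
  [0,[0,0,-0.001],[0,0,0]],
  [0,[0,0,-0.02],[0,0,0]],
  [0,[0,0,-0.05],[0,0,0]],
  [0.5,[0,0,-0.08],[0,0,0]],
  [0.5,[0,0,-0.11],[0,0,0]],
  [0.5,[0,0.03,-0.14],[0,0,0]],
  [0.5,[0,0.06,-0.16],[0,0,0]],
])

```text
time_s: 47.2
tool_pos: [0.5703, 0.0691, 0.1851]
orientation: [-179.9, -0.1, -83.0]
force: [0.4, 1.6, 0.1]
gripper_width: 0.751
```

```bash
python3 - <<'E'
from h import *
st=manip.get_state()
go(.55,.18,.22,-84)
E
```

```text
t=47.2 shift [-0.1125, 0.0066, -0.035] turn [-0.0016, -0.001, 0.0166] pos [0.5703 0.0691 0.1851] [-1.7991e+02 -6.0000e-02 -8.3050e+01] F [0.4 1.6 0.1] w 0.751
```

Request:
drive_tool([
  [0.5,[-0.03,-0.015,0],[0,0,0]],
  [0.5,[-0.06,-0.03,0],[0,0,0]],
  [0.5,[-0.09,-0.045,0.01],[0,0,0]],
  [0.5,[-0.11,-0.055,0.02],[0,0,0]],
  [0.5,[-0.11,-0.055,0.02],[0,0,0]],
  [0.5,[-0.11,-0.055,0.02],[0,0,0]],
])

```text
time_s: 47.8
tool_pos: [0.611, 0.185, 0.1642]
orientation: [180.0, -0.1, -83.0]
force: [0.0, -0.4, -0.1]
gripper_width: 0.748
```

```bash
python3 - <<'E'
from h import *
feet0={'red':(.6185,.1443,6.1),'blue':(.6091,.2153,5.7),'yellow':(.6294,.0764,6.9),'green':(.603,.2905,6.1)}
for n in ['scene','side','wrist']:
    s=snap(n,n+'26.png');P=cloud(s);H=hsv(s)
    for k,(x,y,a) in feet0.items():
        a=np.radians(a);d=P[...,:2]-np.array([x,y]);lx=d[...,0]*np.cos(a)+d[...,1]*np.sin(a);ly=-d[...,0]*np.sin(a)+d[...,1]*np.cos(a);Z=P[...,2]
        g=cmask(s,k)&(abs(lx)<.024)&(abs(ly)<.013)&(Z>.026)&(Z<.042)
        r=(H[...,1]<90)&(abs(lx)<.062)&(abs(ly)<.006)&(Z>.024)&(Z<.036)
        q=lambda v,m:np.round(1000*np.percentile(v[m],[3,50,97]),1).tolist() if m.sum()>4 else None
        hk=(H[...,1]<90)&(abs(abs(lx)-.029)<.006)&(Z>.036)&(Z<.06)
        print(n,k,'grip lx',q(lx,g),'ly',q(ly,g),'z',q(Z,g),'| rod lx',q(lx,r),'z',q(Z,r),'| hook ly',q(ly,hk))
c=cv2.imread('pics/wrist26.png');b=cv2.imread('pics/side26.png');d=cv2.imread('pics/scene26.png')
cv2.imwrite('pics/w26.png',np.hstack([cv2.resize(b[100:240,190:330],(400,400)),cv2.resize(d[160:270,250:370],(400,366))[:,:] if 0 else cv2.resize(d[150:270,250:370],(400,400))]))
E
```

```text
scene red grip lx [-16.0, 1.5, 18.6] ly [-8.9, -1.6, 6.3] z [29.0, 33.7, 37.8] | rod lx [-50.5, 26.0, 55.0] z [25.1, 30.7, 34.6] | hook ly [-649.0, 369.2, 549.0]
scene blue grip lx [-15.7, 0.9, 18.0] ly [-8.1, -0.4, 6.5] z [30.1, 33.7, 37.4] | rod lx [-48.6, 24.7, 54.1] z [25.8, 30.0, 35.1] | hook ly [-725.5, 299.3, 474.9]
scene yellow grip lx [-15.8, 1.0, 17.6] ly [-9.0, -2.2, 6.3] z [26.9, 34.1, 37.8] | rod lx [-53.0, 23.1, 54.3] z [25.9, 30.5, 35.3] | hook ly [-217.4, 452.0, 623.9]
scene green grip lx [-14.7, 2.5, 19.0] ly [-8.2, -0.9, 6.9] z [30.5, 34.4, 38.1] | rod lx [-50.3, 23.2, 54.4] z [25.7, 30.2, 34.7] | hook ly [-796.0, 221.9, 402.0]
side red grip lx [-18.2, -2.8, 15.1] ly [-11.5, -4.4, 4.5] z [27.6, 31.7, 34.0] | rod lx [-54.9, -19.6, 45.8] z [25.2, 29.0, 35.6] | hook ly [-402.2, 326.7, 563.5]
side blue grip lx [-18.2, -2.2, 13.9] ly [-11.0, -4.5, 5.5] z [27.3, 31.6, 33.6] | rod lx [-53.9, -20.1, 44.6] z [24.8, 28.9, 35.7] | hook ly [-495.4, 147.9, 490.9]
side yellow grip lx [-18.4, -1.0, 14.1] ly [-10.8, -4.2, 4.7] z [27.0, 32.2, 34.1] | rod lx [-54.2, -21.0, 47.3] z [2
[... 157 characters left out ...]
.3] z [25.1, 29.4, 35.6] | hook ly [-560.5, 179.7, 416.5]
wrist red grip lx [-16.2, 1.6, 17.9] ly [-6.6, 1.4, 8.6] z [30.5, 34.7, 36.0] | rod lx [-51.9, 23.3, 54.0] z [28.3, 31.0, 33.3] | hook ly [-58.3, 154.7, 304.8]
wrist blue grip lx [-16.8, 1.2, 17.3] ly [-6.8, 0.6, 8.6] z [30.3, 34.6, 36.0] | rod lx [-53.0, 22.1, 53.1] z [27.0, 31.0, 34.5] | hook ly [-148.0, 82.7, 232.9]
wrist yellow grip lx [-16.7, 0.9, 17.0] ly [-6.4, 2.3, 8.9] z [27.4, 34.5, 35.9] | rod lx [-52.8, 23.3, 53.4] z [28.1, 31.1, 33.1] | hook ly [8.8, 223.2, 374.4]
wrist green grip lx [-16.2, 1.5, 17.5] ly [-6.7, 0.6, 8.5] z [31.1, 34.6, 36.1] | rod lx [-52.2, 21.6, 53.8] z [26.9, 31.0, 34.6] | hook ly [-205.3, 7.6, 157.7]
```

View pics/wrist26.png

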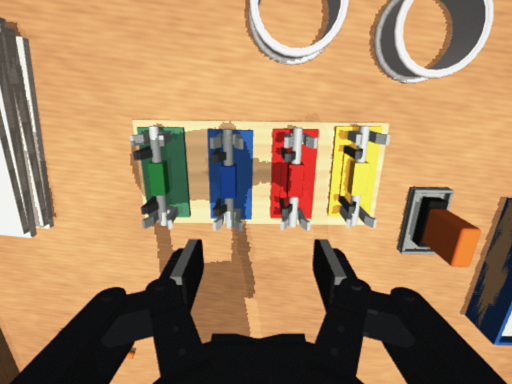

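View pics/w26.png

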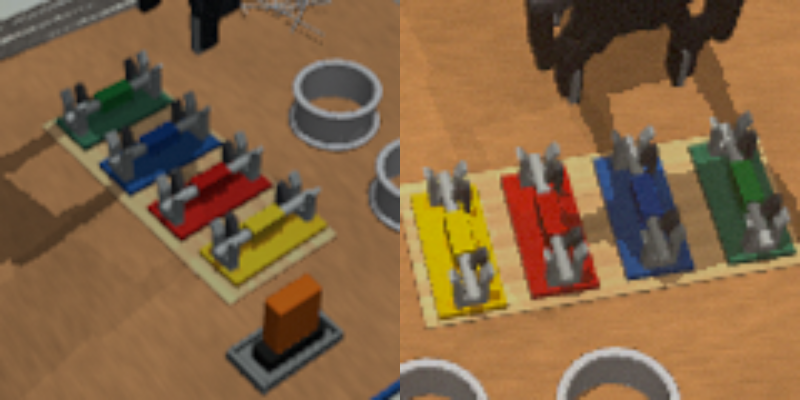

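View pics/scene26.png

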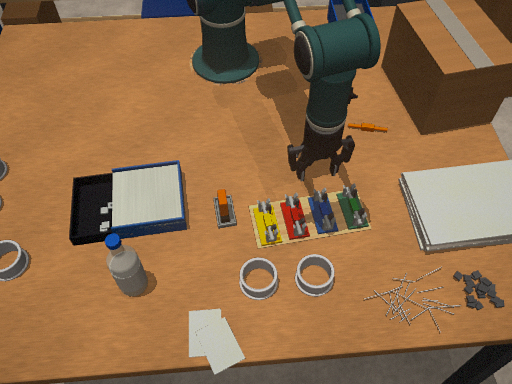

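View pics/side26.png

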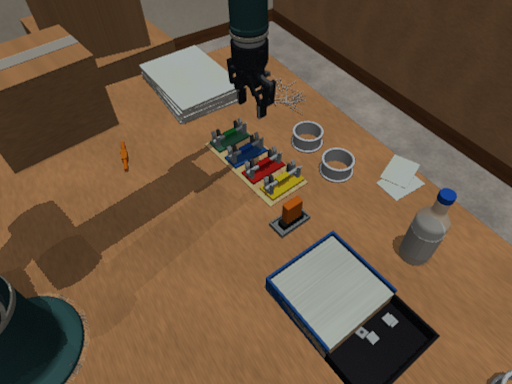

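```bash
python3 - <<'E'
from h import *
feet0={'red':(.6185,.1443,6.1),'blue':(.6091,.2153,5.7),'yellow':(.6294,.0764,6.9),'green':(.603,.2905,6.1)}
def hooks(s,tag):
    P=cloud(s);H=hsv(s);Z=P[...,2]
    for k,(x,y,a) in feet0.items():
        a=np.radians(a);d=P[...,:2]-np.array([x,y]);lx=d[...,0]*np.cos(a)+d[...,1]*np.sin(a);ly=-d[...,0]*np.sin(a)+d[...,1]*np.cos(a)
        o=[]
        for sg in (1,-1):
            hk=(abs(sg*lx-.029)<.0045)&(abs(ly)<.028)&(Z>.0375)&(Z<.056)
            o.append((int(hk.sum()),np.round(1000*np.percentile(ly[hk],[3,25,50,97]),1).tolist() if hk.sum()>4 else None))
        print(tag,k,o)
hooks(load('/tmp/wrist11.npz'),'before(red in)')
hooks(load('/tmp/scene6.npz'),'scene before')
hooks(snap('wrist'),'now'); hooks(snap('scene'),'scene now')
a=cv2.imread('pics/side26.png')[280:384,310:450];b=cv2.imread('pics/scene26.png')[150:250,60:200]
cv2.imwrite('pics/t26.png',np.hstack([cv2.resize(a,(400,300),interpolation=cv2.INTER_CUBIC),cv2.resize(b,(400,300),interpolation=cv2.INTER_CUBIC)]))
E
```

```text
before(red in) red [(124, [4.4, 7.1, 9.8, 15.0]), (118, [4.7, 7.6, 10.4, 15.1])]
before(red in) blue [(159, [4.3, 6.5, 9.1, 14.9]), (149, [4.7, 7.0, 9.4, 15.2])]
before(red in) yellow [(121, [4.5, 8.6, 11.6, 14.8]), (116, [4.3, 8.7, 11.3, 14.8])]
before(red in) green [(182, [4.0, 6.7, 8.5, 15.2]), (167, [4.5, 6.8, 8.7, 15.3])]
scene before red [(24, [3.4, 6.0, 8.5, 13.2]), (21, [2.2, 5.3, 7.9, 13.7])]
scene before blue [(20, [2.6, 4.8, 7.6, 13.2]), (20, [3.0, 6.2, 9.3, 13.4])]
scene before yellow [(19, [2.3, 5.4, 8.8, 12.6]), (17, [2.1, 4.7, 7.0, 12.0])]
scene before green [(17, [3.3, 5.8, 9.5, 13.7]), (19, [2.9, 5.2, 8.6, 13.2])]
now red [(100, [4.9, 7.9, 10.9, 15.3]), (97, [5.1, 8.3, 11.1, 15.3])]
now blue [(119, [4.5, 7.1, 9.6, 15.1]), (112, [4.8, 7.3, 9.9, 15.1])]
now yellow [(97, [5.6, 9.8, 12.7, 15.1]), (99, [5.1, 9.2, 12.4, 15.0])]
now green [(132, [4.7, 6.7, 9.1, 15.2]), (125, [4.6, 6.9, 9.1, 15.3])]
scene now red [(24, [3.1, 5.6, 8.0, 13.3]), (20, [3.3, 5.7, 7.8, 13.3])]
scene now blue [(22, [2.9, 6.4, 8.0, 13.8]), (18, [3.8, 5.6, 8.3, 13.1])]
scene now yellow [(23, [2.2, 4.4, 6.5, 13.0]), (19, [1.5, 4.5, 6.5, 12.1])]
scene now green [(22, [3.1, 5.4, 7.5, 12.3]), (21, [3.1, 6.0, 8.3, 12.7])]
```

View pics/t26.png

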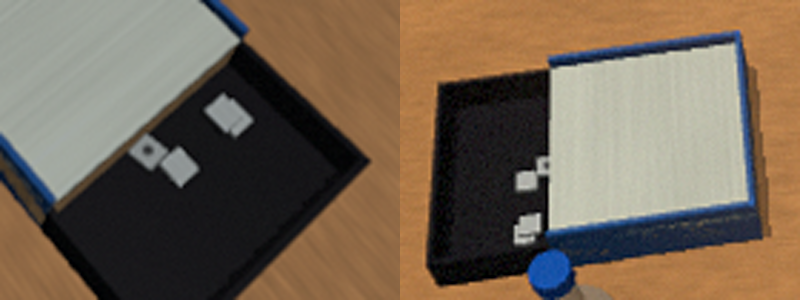

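```bash
python3 - <<'E'
from h import *
for n in ['side','scene']:
    s=snap(n);P=cloud(s);H=hsv(s)
    d=P[...,:2]-np.array([.537,-.2145]);a=np.radians(4.8);lx=d[...,0]*np.cos(a)+d[...,1]*np.sin(a);ly=-d[...,0]*np.sin(a)+d[...,1]*np.cos(a)
    m=(abs(lx)<.08)&(ly<-.087)&(ly>-.17)&(H[...,2]>100)&(P[...,2]<.036)
    k,l,st,_=cv2.connectedComponentsWithStats(m.astype(np.uint8))
    for i in range(1,k):
        if st[i,4]>8:
            q=l==i;print(n,st[i,4],'lx',np.round(1000*np.percentile(lx[q],[2,98])),'ly',np.round(1000*np.percentile(ly[q],[2,98])),'z',np.round(1000*np.percentile(P[...,2][q],[2,50,98]),1))
    p=(abs(lx)<.08)&(ly>-.083)&(ly<.077)&(P[...,2]>.0435);print('above plate px',p.sum(),'time',manip.get_state()['time_s'])
    m=(P[...,2]>.06)&(P[...,2]<.09)&(abs(P[...,0]-.58)<.04)&(abs(P[...,1]+.028)<.03)&(H[...,0]<16)&(H[...,1]>150)
    print('handle',rect(P[m][:,:2]),np.median(P[m][:,2]))
E
```

```text
side 128 lx [43. 68.] ly [-122.  -99.] z [ 2.9 12.  14.3]
side 169 lx [-13.  13.] ly [-121.  -88.] z [ 5.5  8.7 13.1]
above plate px 0 time 48.1
handle (array([ 0.58028448, -0.03198989]), array([43.85654068, 19.81022835]), 5.631976127624512) 0.07163791896487226
scene 66 lx [-12.  16.] ly [-118.  -93.] z [ 6.7 10.5 16.9]
scene 70 lx [45. 67.] ly [-120.  -99.] z [ 6.8 13.7 16.7]
above plate px 228 time 48.15
handle (array([ 0.58222809, -0.0292594 ]), array([45.55181503, 19.90927505]), 5.664832592010498) 0.0734421256386576
```

```bash
python3 -c "
from cell import manip
print(manip.sign_off())"
```

```text
the job is handed in; nothing more can be done
None
```

The bench is tidied and the job was handed in at about 48 s, with the gripper open and clear of everything.

- **Chips:** I wiped all four chips off the plate in two passes with the scraper. The last pictures show four chips lying low in the tray and a clear plate. One reading disagreed: the scene camera's depth gave 228 pixels just above the plate level, where the side camera gave none. I put that down to depth bias or the rims and did not check further.
- **Scraper:** It stands upright in its dock, with the handle top at the same height as at the start (71.6 mm then and now on the side camera).
- **Rods:** Red, blue, green and yellow are each pressed into the clip of their own colour, with 14–16 N at the bottom.
    - **Height:** All four sit at the same height, with the axis about 26 mm above the bench (the expected seat height).
    - **Centring:** The grips sit about 0–1.5 mm along the clip from the measured centre on the wrist camera. The scene and side cameras read up to about +2.5 mm and −3 mm, in opposite directions.
    - **Jaws:** The hooks lie where they did when closed before pressing, to about 1 mm.
- **Left alone:** The rings, the bottle and the orange look-alike rod were not touched, and I noticed no rod knocked aside during the run.

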